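# Load a guide bar into the bench bar clamp

### The job

Take the round aluminium bar from the rack and feed it through the open green collet until it is fully home: its end has pushed the small brass plunger of the yellow depth stop all the way in and rests solidly on the stop, without ramming it. Then swing the red-handled lever all the way over to its end of travel to lock the bar, without forcing it, and let go. Leave the brass hex bar, the jar and the tape roll where they are.

Things in the scene. Friction and masses are not known exactly. Their poses are not given: they have to be found in the camera images.
- bar: Round aluminium bar, 16 mm diameter, 170 mm long, about 0.1 kg. Origin at its middle, on its axis; its y axis runs along the bar (ends at y = -85 and +85 mm; both ends alike). It starts level in one of the rack's two slots, its axis 45 mm above the bench, its +y end towards the collet's side.
- hexbar: Brass hex bar, 16 mm across flats, 170 mm long, in the rack's other slot, parallel to the round bar and 80 mm from it. Origin at its middle. Must stay in the rack.
- rack: White fixed rack, base plate 160 x 130 x 8 mm, origin at centre of underside. Slots along y at x = -40 and +40 mm: two rails (10 mm thick, at y = -5 and +55 mm, tops 37 mm high) carry the bars between blue lips 6 mm high, 18 mm apart. The bars' middles start at y = 0; from y = -12 to the bars' ends at -85 mm only the base plate (top 8 mm, to y = -65 mm) is below them: grasp there.
- collet: Fixed bar clamp; origin at the underside below the middle of its green block; x across, y the feed direction, z up. Base plate 100 mm wide, 12 mm thick, y = -35 to 115 mm. Block 60 mm wide, y = -35 to 35 mm, top 84 mm high. Level bore along y right through it, 19 mm diameter, axis 60 mm high at x = 0. Its depth stop stands beyond the block. Closing the lever presses a jaw down on the bar.
- mouth (a point): Centre of the bore's mouth, on the block's -y face, 60 mm above the bench, with a 3 mm lead-in chamfer; axes as collet. The bar goes in here towards +y. About 45 mm in, its end meets a sprung shoe in the bore's roof (a bump of some 5 to 10 N), which from then on presses it down with about 7 N: the bar drags, and stays where it is left.
- plunger (a joint): Travel, m, of the depth stop's plunger: a brass pin 14 mm thick on the bore's axis, standing 5 mm out of the face of an upright yellow plate (44 mm wide, 16 mm thick, top 76 mm high) beyond the block. 0 = out, 0.005 = pushed fully in, flush with the plate, which is rigid. Light return spring, 1 to 2 N. The plate is set anew each time: its face is 87 to 113 mm beyond the mouth, so 57 to 83 mm of bar stay outside.
- lever (a joint): Clamp lever angle, rad: 0 fully open, 1.35 fully closed (hard end stop). Turns counter-clockwise seen from above, about the upright hinge at lever_pivot; starts between 0 and 0.25; stays where it is left; stiff, about 4 N at the handle. At value q the arm points q + 0.35 rad counter-clockwise from collet's x axis.
- lever_knob (a point): On the axis of the lever's upright round red handle, 100 mm from the hinge, 126 mm above the bench. Handle 16 mm diameter, from 92 to 146 mm above the bench; below it a steel arm 12 mm thick lies 88 to 100 mm above the bench. A light pinch (5 to 20 N) or a push is enough; both pads' squeeze counts as force on it.
- lever_pivot (a point): On the lever's upright hinge axis, 126 mm above the bench, above the collet block at x = 0, y = 10 mm in collet (the hub below it ends 101 mm above the bench).
- jar: Clear jar with red cap, 60 mm diameter, 85 mm high, origin at the centre of its underside. Leave alone.
- tape: Red ring of tape lying flat, 90 mm outer diameter, 25 mm high, origin at the centre of its underside. Leave alone.
Things that resemble listed ones, but are neither listed nor needed, are in the scene too. There is more than one size of the bar; the one meant has the size given above.

How it is judged:
By the outcome, as a careful person would: the job done as asked, in the order asked, and still so for the second after the job is handed in, with the robot touching nothing.
It also fails if it takes over 64 s, if anything falls off the work surface, if the arm or the gripper's body presses on something with over 40 N, if the wrist force passes 120 N, or if a joint passes its speed limit or range.

### The arm

A 6-joint arm with a two-finger parallel gripper is mounted at the origin on the work surface. World frame = base frame: x ahead of the robot, y to its left, z up, the work surface at z = 0. Lengths are in mm, angles in rad, forces in N, time in s.
With the tool pointing down it reaches from about 350 to 775 mm from the base axis. Payload 7.3 kg.
Tool frame: the origin (TCP) lies between the finger pads; the fingertips stand 17 mm ahead of it and the grasp point (between the pads) lies 2 mm behind it; z points along the fingers, y is the direction in which the jaws open and shut (so a half turn about z gives the same grasp; the last joint's range is limited). The gripper opens to 92 mm and grips with 3 to 60 N. Pads are 19 mm wide; open, the fingers measure 130 mm over their backs; the gripper's body (75 mm by 190 mm) begins 47 mm behind the grasp point.
Start: joints at [1.115, 0.342, 1.524, -0, 1.275, -0.146], TCP at [160.04, 500.03, 243.741] pointing down, gripper open.
Joint ranges: [-2.53, 2.53], [-0.77, 2.02], [0.04, 2.7], [-1, 4.14], [0.28, 2.66], [-3.11, 3.11]. Speed limits (rad/s): [2.57, 2.57, 3.14, 3.14, 3.14, 3.14].

### API

Orientations are given as [roll, pitch, yaw] about the fixed x, y, z axes, in that order (R = Rz(yaw) Ry(pitch) Rx(roll)).
In Python, from plant import get_obs, capture, get_calibration, close_job gives the robot as it stands.
- The arm moves only by the tool carry_out, never from a script. Its argument "moves" is one flat list of numbers, 7 for each row, row after row: the shift along the tool's x, y, z normalised to -1 to 1, where 1 is 40 cm, then the turn, a rotation vector about the tool's x, y, z normalised to -1 to 1, where 1 is 30 degrees, then the opening, from 0 (shut) to 1 (fully open). A call has exactly 8 rows; each row is the pose to reach, as a shift and turn from the pose measured when the call began, along the tool's axes at that moment; what a row does not reach only later rows make up. A row lasts 1/10 s, in which the tool goes at most 50 mm and 8.59 degrees, less where a joint would pass 70% of its speed; a pose out of reach is approached as far as the arm can. A call with a number of a shift or a turn outside -1 to 1 is refused whole. A call with a gripper value outside its range is refused whole. The fingers move at their own pace and stop on an object; the grip force is fixed at half the most. Time passes only in rows, so rows that repeat a pose let the fingers close, or fill a call up. It gives the time, the measured TCP pose, the force and the opening at its end, in the units of the state.
- get_obs(): the state, without advancing time (a new reading comes with each control period).
- capture(name): name is "side" or "top" or "wrist"; returns the picture (400x640x3 uint8, red, green, blue); there is no depth.
- get_calibration(name): a dict with "vfov" (degrees; the focal length in pixels is half the picture's height over the tangent of half this angle, whatever the lens; pixels are square), "cx", "cy" (the principal point, pixels), "cam_to_world" (4x4, takes a point from camera to world coordinates). Camera axes: x right, y up, looking along -z (the intrinsics and any distortion apply to the point x, -y, -z); pixel columns grow to the right and rows downward; lengths in mm; the calibration is good to about 2 mm. A picture is of the moment at which its call begins: read the wrist's pose just before it. get_calibration takes no time and is no camera call; for the wrist camera it gives the pose at the moment of the call.
- close_job(): hands the job in, once; it reports no verdict.
The state is a dict: "time": time; "joint_positions": joint angles; "dq": joint speeds; "tau": joint torques, N m; "tool_pos": TCP position; "tcp_rot": TCP orientation; "contact_force": force on the tool from outside, world axes, zero at the start; "moment": the same for the moment, N m; "grip_width": finger opening in mm.
Only numpy, scipy, OpenCV 4.12 (cv2) and the standard library are available. Lean on these libraries where they do the work, as an engineer would, in place of code of your own. Each camera call takes 0.05 s, during which the arm holds its last target.

## Working session

There is one attempt and no reset: what is moved stays moved. The work goes in short steps, Python scripts to look and compute and a tool call to move; the robot and the scene stay as the last step left them, time stands still between calls to the robot, and variables do not carry over. Pictures are saved under pics/ and viewed, and the job is handed in when it is done.

Besides the shell and the picture viewer there is one more tool, called after "Request:" in YAML: its name, and indented under it one key for each argument. carry_out: Moves the arm, as the interface text tells. Scaled input: -1 to 1 covers 40 cm each way for a shift and 30 degrees each way for a turn. Its arguments: {"type":"object","properties":{"moves":{"type":"array","items":{"type":"number"}}},"required":["moves"]}

```bash
ls; mkdir -p pics; python3 - <<'E'
from plant import *
import cv2,json
o=get_obs();print(o)
for n in("top","side","wrist"):
    c=get_calibration(n);print(n,c)
    im=capture(n);cv2.imwrite(f"pics/{n}0.png",im[:,:,::-1])
E
```

```text
pics
{'time': 0.0, 'joint_positions': array([ 1.11499433e+00,  3.42719658e-01,  1.52499009e+00, -2.88517728e-06,
        1.27535791e+00, -1.46050876e-01]), 'dq': array([-0.00086144,  0.0016949 ,  0.00237469, -0.00202139,  0.00052527,
       -0.00098651]), 'tau': array([ 1.91674453e-04, -4.31238377e+01, -2.44217777e+01,  7.17640459e-02,
        5.60030504e-02, -1.17391501e-04]), 'tool_pos': array([159.87735167, 499.68894509, 243.05591386]), 'tcp_rot': array([-3.14013295e+00, -2.11931171e-04,  2.83184222e+00]), 'contact_force': array([ 0.78074177,  0.50287919, -0.17634595]), 'moment': array([ 0.01034727,  0.06685415, -0.00156524]), 'grip_width': 91.51154541349209}
top {'vfov': 53.44849987994216, 'cx': 318.7750215918418, 'cy': 195.30546006987936, 'cam_to_world': array([[ 1.40161245e-02,  9.86231704e-01, -1.64774311e-01,
         3.88595259e+02],
       [-9.99898320e-01,  1.33916403e-02, -4.90027296e-03,
        -1.67258916e+01],
       [-2.62620624e-03,  1.64826240e-01,  9.86319124e-01,
         9.07696925e+02],
       [ 0.00000000e+00,  0.00000000e+00,  0.00000000e+00,
         1.00000
[... 197 characters left out ...]
,
       [-1.36344861e-01,  6.54977582e-01, -7.43245885e-01,
        -6.17141969e+02],
       [-1.17677184e-02,  7.49128434e-01,  6.62320247e-01,
         6.36084069e+02],
       [ 0.00000000e+00,  0.00000000e+00,  0.00000000e+00,
         1.00000000e+00]])}
wrist {'vfov': 63.100392985105, 'cx': 321.82303223156856, 'cy': 197.20550800231393, 'cam_to_world': array([[ 3.05052347e-01, -9.20567478e-01, -2.43923317e-01,
         9.55686982e+01],
       [ 9.52334444e-01,  2.94479606e-01,  7.96295701e-02,
         5.21056665e+02],
       [-1.47395021e-03, -2.56587764e-01,  9.66519812e-01,
         3.84643238e+02],
       [ 0.00000000e+00,  0.00000000e+00,  0.00000000e+00,
         1.00000000e+00]])}
```

View pics/top0.png

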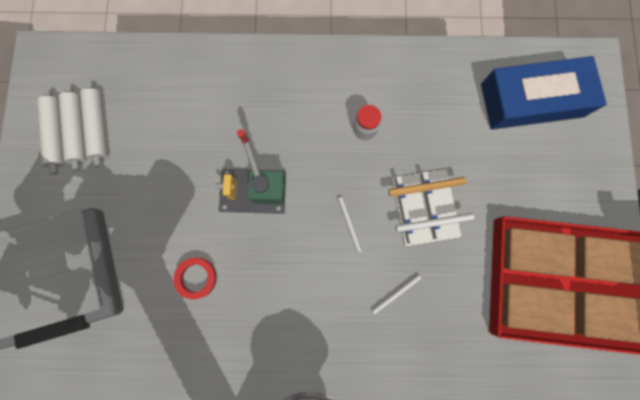

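View pics/side0.png

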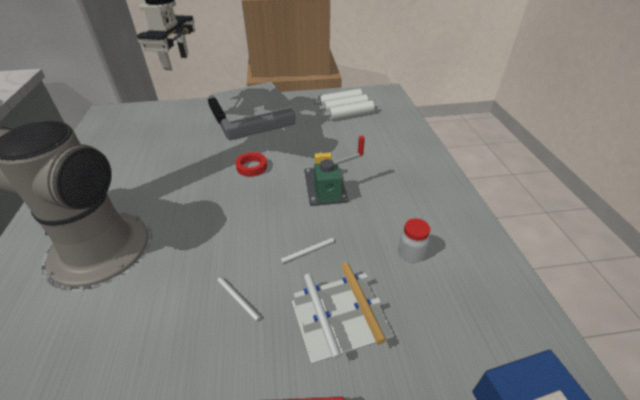

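View pics/wrist0.png

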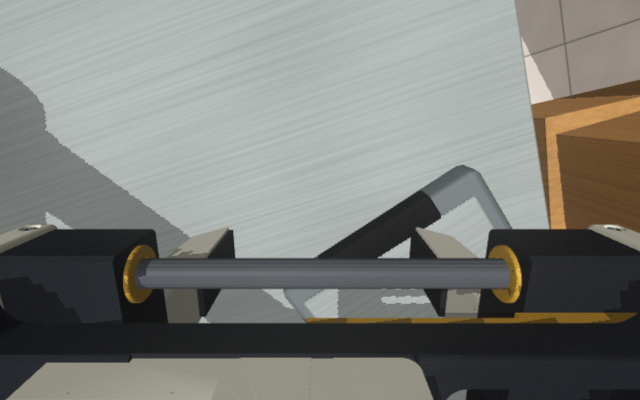

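```bash
cat > h.py <<'E'
import numpy as np,cv2
from plant import *
def ray(c,u,v):
    f=200/np.tan(np.radians(c['vfov']/2));M=np.array(c['cam_to_world'])
    d=M[:3,:3]@np.array([(u-c['cx'])/f,-(v-c['cy'])/f,-1.]);return M[:3,3],d
def onz(c,u,v,z):
    p,d=ray(c,u,v);return p+d*(z-p[2])/d[2]
def proj(c,P):
    f=200/np.tan(np.radians(c['vfov']/2));M=np.array(c['cam_to_world'])
    q=M[:3,:3].T@(np.array(P)-M[:3,3]);return c['cx']+f*q[0]/-q[2],c['cy']-f*q[1]/-q[2]
def tri(c1,p1,c2,p2):
    a,d=ray(c1,*p1);b,e=ray(c2,*p2);d=d/np.linalg.norm(d);e=e/np.linalg.norm(e)
    s=np.linalg.lstsq(np.c_[d,-e],b-a,rcond=None)[0];x=a+s[0]*d;y=b+s[1]*e
    return (x+y)/2,np.linalg.norm(x-y)
E
python3 - <<'E'
from h import *
im=cv2.imread('pics/top0.png')
a=cv2.resize(im[110:250,200:490],None,fx=2.75,fy=2.75,interpolation=cv2.INTER_CUBIC);cv2.imwrite('pics/topz.png',a)
b=cv2.imread('pics/side0.png');cv2.imwrite('pics/sidez.png',cv2.resize(b[120:370,200:450],None,fx=2.4,fy=2.4,interpolation=cv2.INTER_CUBIC))
E
```

```text
(no output)
```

View pics/topz.png

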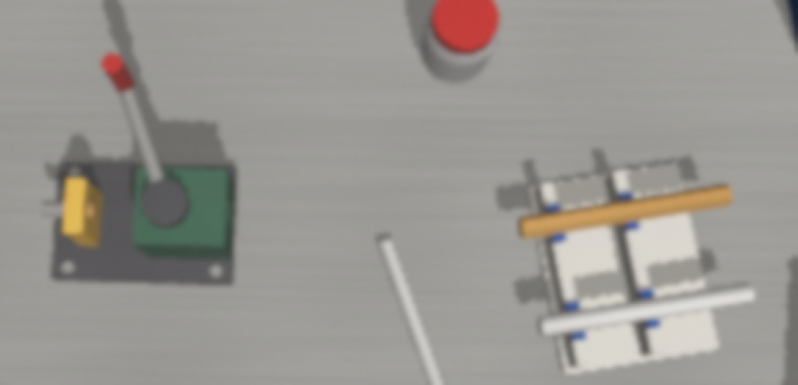

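View pics/sidez.png

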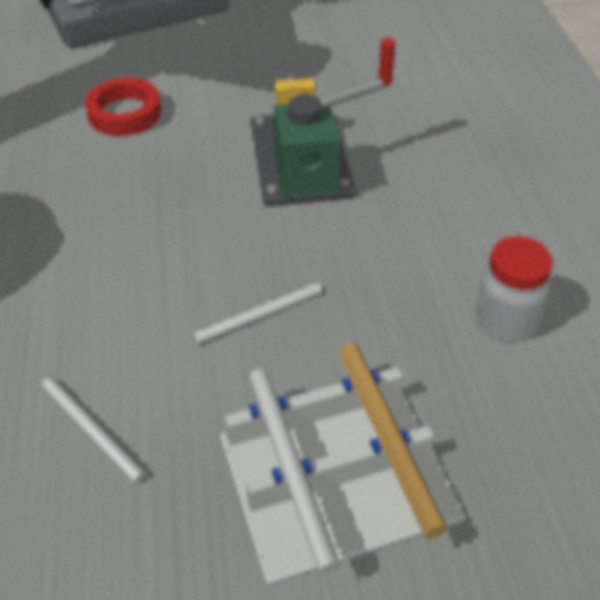

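```bash
python3 - <<'E'
from h import *
np.set_printoptions(precision=1,suppress=True)
c=get_calibration('top');s=get_calibration('side')
T=lambda u,v:(200+(u+.5)/2.75-.5,110+(v+.5)/2.75-.5)
S=lambda u,v:(200+(u+.5)/2.4-.5,120+(v+.5)/2.4-.5)
A=onz(c,*T(543,327),45);B=onz(c,*T(754,294),45);print('bar',A,B,np.linalg.norm(A-B),(A+B)/2,np.degrees(np.arctan2(*(A-B)[[1,0]])))
A=onz(s,*S(257,373),45);B=onz(s,*S(325,562),45);print('bar side',A,B,np.linalg.norm(A-B),(A+B)/2,np.degrees(np.arctan2(*(A-B)[[1,0]])))
for p in [(135,168),(233,168),(230,247),(134,242)]:print('block',onz(c,*T(*p),84))
for p in [(50,280),(234,284),(236,165),(58,163)]:print('base',onz(c,*T(*p),12))
print('hub',onz(c,*T(165,203),101),'knob',onz(c,*T(112,63),146), 'hub side',onz(s,*S(305,108),101),'knobs',onz(s,*S(388,41),146))
print('mouth',onz(s,*S(312,158),60))
for p in [(69,178),(84,178),(84,235),(64,235)]:print('yellow',onz(c,*T(*p),76))
print('jar',onz(c,*T(465,20),85))
E
```

```text
bar [ 461.8 -183.5   45. ] [ 490.3 -351.2   45. ] 170.0538151472879 [ 476.  -267.3   45. ] 99.63902348091187
bar side [ 463.1 -179.7   45. ] [ 490.9 -343.8   45. ] 166.38360177737408 [ 477.  -261.7   45. ] 99.62698826928444
block [577.  136.9  84. ]
block [578.1  61.1  84. ]
block [516.3  61.7  84. ]
block [519.1 135.1  84. ]
base [497.8 216.5  12. ]
base [496.6  64.3  12. ]
base [597.2  65.5  12. ]
base [596.9 215.3  12. ]
hub [546.5 109.9 101. ] knob [640.7 145.4 146. ] hub side [547.7 102.2 101. ] knobs [641.8 144.7 146. ]
mouth [550.2  70.2  60. ]
yellow [570.2 189.5  76. ]
yellow [570.4 177.8  76. ]
yellow [525.3 175.5  76. ]
yellow [525.1 190.9  76. ]
jar [ 699.9 -118.7   85. ]
```

```bash
cat >> h.py <<'E'
from scipy.spatial.transform import Rotation as R
def plan(pos,rpy=None,yaw=None):
    o=get_obs();R0=R.from_euler('xyz',o['tcp_rot'])
    R1=R.from_euler('xyz',rpy if rpy is not None else [np.pi,0,np.radians(yaw)])
    d=R0.inv().apply(np.array(pos)-o['tool_pos'])/400
    w=np.degrees((R0.inv()*R1).as_rotvec())/30
    print('t',round(o['time'],2),'pos',o['tool_pos'].round(1),'rpy',np.degrees(o['tcp_rot']).round(2),'F',o['contact_force'].round(1),'M',o['moment'].round(2),'w',round(o['grip_width'],1))
    print('shift',d.round(4),'turn',w.round(4)); return d,w
E
python3 -c "
from h import *
plan([547,-20,250],yaw=90)"
```

```text
t 0.15 pos [159.9 499.8 243.2] rpy [-1.7994e+02 -1.0000e-02  1.6225e+02] F [-0.   0.4  0.7] M [-0.01  0.03 -0.01] w 92.1
shift [-1.3178 -0.9426 -0.0162] turn [-2.0000e-03  1.1000e-03  2.4084e+00]
```

Request:
carry_out:
  moves: [-0.08,-0.06,0,0,0,0.2,0.6,-0.18,-0.13,0,0,0,0.4,0.6,-0.28,-0.2,0,0,0,0.6,0.6,-0.38,-0.27,0,0,0,0.8,0.6,-0.48,-0.34,0,0,0,0.9,0.6,-0.58,-0.41,0,0,0,1,0.6,-0.68,-0.48,0,0,0,1,0.6,-0.78,-0.55,0,0,0,1,0.6]

```text
time: 0.95
tool_pos: [390.7, 193.3, 243.4]
tcp_rot: [-3.141, 0.0, 2.308]
contact_force: [0.7, 1.3, -0.3]
grip_width: 54.9
```

```bash
python3 -c "
from h import *
plan([547,-20,250],yaw=90)"
```

```text
t 0.95 pos [390.7 193.3 243.4] rpy [-1.7995e+02  2.0000e-02  1.3224e+02] F [ 0.7  1.3 -0.3] M [-0.02 -0.02 -0.04] w 54.9
shift [-0.6574 -0.0693 -0.0161] turn [-1.3000e-03  1.4000e-03  1.4081e+00]
```

Request:
carry_out:
  moves: [-0.1,-0.01,0,0,0,0.2,0.5,-0.2,-0.02,0,0,0,0.4,0.5,-0.3,-0.03,0,0,0,0.6,0.5,-0.4,-0.04,0,0,0,0.8,0.5,-0.5,-0.05,-0.01,0,0,1,0.5,-0.58,-0.06,-0.015,0,0,1,0.5,-0.64,-0.07,-0.015,0,0,1,0.5,-0.66,-0.07,-0.015,0,0,1,0.5]

```text
time: 1.75
tool_pos: [548.3, -23.0, 249.0]
tcp_rot: [-3.14, 0.001, 1.782]
contact_force: [-0.4, 0.8, -1.2]
grip_width: 45.9
```

```bash
python3 -c "
from h import *
plan([547,-20,250],yaw=90)"
```

```text
t 1.75 pos [548.3 -23.  249. ] rpy [-1.7993e+02  6.0000e-02  1.0211e+02] F [-0.4  0.8 -1.2] M [-0.04  0.06 -0.03] w 45.9
shift [ 0.0079 -0.0015 -0.0026] turn [-0.0021  0.0021  0.4036]
```

```bash
python3 - <<'E'
from h import *
import pickle
c=get_calibration('wrist');im=capture('wrist');cv2.imwrite('pics/w1.png',im[:,:,::-1]);pickle.dump(c,open('w1.pkl','wb'))
E
```

```text
(no output)
```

View pics/w1.png

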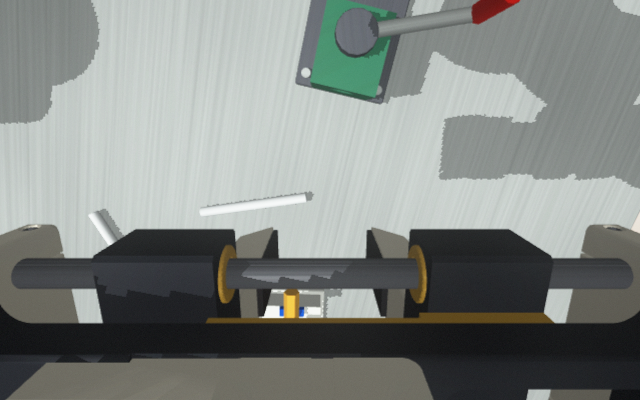

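```bash
python3 -c "
from h import *
plan([547,50,250],yaw=90)"
```

```text
t 1.8 pos [548.4 -22.7 248.9] rpy [-1.7994e+02  5.0000e-02  1.0212e+02] F [-0.  -1.6 -0.5] M [-0.06  0.06  0.03] w 45.8
shift [ 0.1783  0.0348 -0.0029] turn [-0.0019  0.0018  0.404 ]
```

Request:
carry_out:
  moves: [0.06,0.01,0,0,0,0.15,0.5,0.12,0.02,0,0,0,0.3,0.5,0.165,0.03,0,0,0,0.4,0.5,0.178,0.035,0,0,0,0.404,0.5,0.178,0.035,0,0,0,0.404,0.5,0.178,0.035,0,0,0,0.404,0.5,0.178,0.035,0,0,0,0.404,0.5,0.178,0.035,0,0,0,0.404,0.5]

```text
time: 2.6
tool_pos: [547.1, 49.2, 248.8]
tcp_rot: [-3.141, 0.001, 1.57]
contact_force: [-0.3, 0.3, 0.1]
grip_width: 45.7
```

```bash
python3 - <<'E'
from h import *
import pickle
plan([547,50,250],yaw=90)
c=get_calibration('wrist');im=capture('wrist');cv2.imwrite('pics/w2.png',im[:,:,::-1]);pickle.dump(c,open('w2.pkl','wb'))
E
```

```text
t 2.6 pos [547.1  49.2 248.8] rpy [-1.7994e+02  7.0000e-02  8.9970e+01] F [-0.3  0.3  0.1] M [-0.11  0.03  0.03] w 45.7
shift [ 0.0019 -0.0002 -0.003 ] turn [-0.0019  0.0023 -0.001 ]
```

View pics/w2.png

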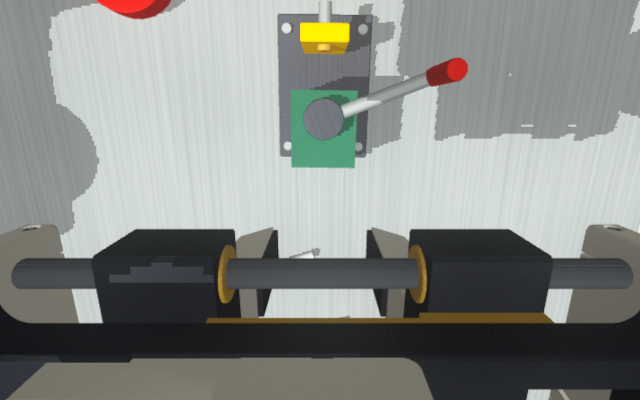

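```bash
python3 - <<'E'
from h import *
import pickle
np.set_printoptions(precision=1,suppress=True)
c=pickle.load(open('w2.pkl','rb'));im=cv2.imread('pics/w2.png');h=cv2.cvtColor(im,cv2.COLOR_BGR2HSV)
def poly(m,name,z,eps=4):
    cs=max(cv2.findContours(m.astype(np.uint8),cv2.RETR_EXTERNAL,cv2.CHAIN_APPROX_NONE)[0],key=cv2.contourArea)
    r=cv2.minAreaRect(cs);print(name,r,'bbox',cv2.boundingRect(cs));
    for p in cv2.approxPolyDP(cs,eps,True)[:,0]:print('  ',p,onz(c,p[0],p[1],z))
H,S,V=h[...,0],h[...,1],h[...,2]
g=(H>60)&(H<95)&(S>90);g[230:]=0
poly(g,'green',84)
y=(H>22)&(H<35)&(S>150)&(V>200);y[230:]=0;poly(y,'yellow bright',76,3)
r=((H<8)|(H>172))&(S>150);r[:, :400]=0;r[230:]=0;poly(r,'red',146)
cv2.imwrite('pics/w2z.png',cv2.resize(im[0:180,260:480],None,fx=3.3,fy=3.3,interpolation=cv2.INTER_CUBIC))
for q in (0,.1,.2):print(q,proj(c,[547+100*np.cos(q+.35),110+100*np.sin(q+.35),146]))
E
```

```text
green ((323.34814453125, 128.15524291992188), (66.0249252319336, 76.77766418457031), 1.0050859451293945) bbox (291, 90, 67, 78)
   [291  90] [520.6 135.9  84. ]
   [292 166] [519.8  67.3  84. ]
   [353 167] [577.7  66.3  84. ]
   [356 115] [579.3 114.2  84. ]
   [346 118] [570.3 111.5  84. ]
   [341 131] [565.9  99.9  84. ]
   [328 140] [553.9  91.7  84. ]
   [312 137] [539.   94.4  84. ]
   [302 115] [530.1 114.2  84. ]
   [316  98] [542.9 129.1  84. ]
   [340 104] [564.6 123.9  84. ]
   [356  98] [578.9 129.   84. ]
   [357  91] [579.7 135.   84. ]
yellow bright ((324.5, 32.5), (19.0, 49.0), 90.0) bbox (300, 23, 50, 20)
   [300  23] [529.2 192.1  76. ]
   [301  41] [529.8 177.7  76. ]
   [348  41] [571.4 177.6  76. ]
   [347  23] [570.2 192.1  76. ]
red ((447.00006103515625, 71.49999237060547), (21.828205108642578, 41.95866012573242), 75.96376037597656) bbox (427, 58, 41, 28)
   [465  61] [648.2 151.5 146. ]
   [456  58] [641.7 153.5 146. ]
   [430  68] [624.1 147.  146. ]
   [429  83] [624.3 137.  146. ]
   [460  79] [646.  139.7 146. ]
   [467  70] [650.2 145.6 146. ]
0 (np.float64(453.5630566363834), np.float64(72.0470179176213))
0.1 (np.float64(449.3408119310972), np.float64(57.97368621656156))
0.2 (np.float64(443.66395498399424), np.float64(44.28991003771674))
```

View pics/w2z.png

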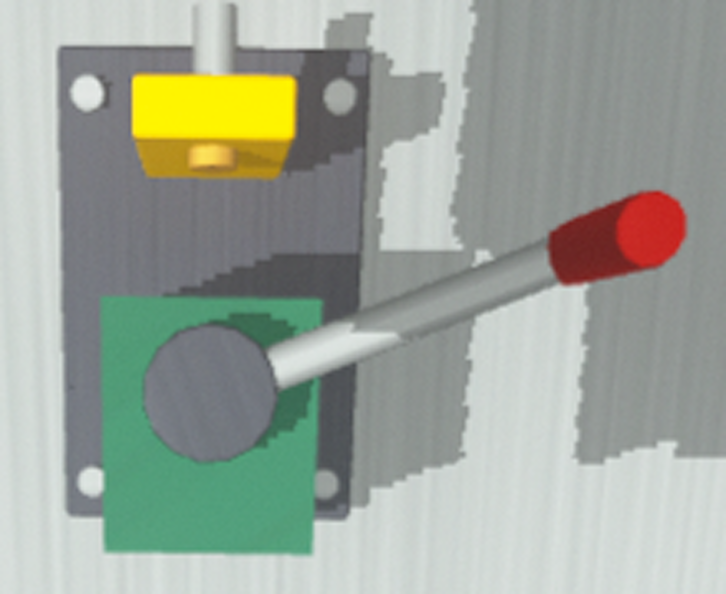

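```bash
python3 - <<'E'
from h import *
import pickle
np.set_printoptions(precision=2,suppress=True)
c=pickle.load(open('w2.pkl','rb'));im=cv2.imread('pics/w2.png').astype(float)
def edge1(a,i0):  # subpixel max-gradient
    g=np.abs(np.diff(a)); k=np.argmax(g); 
    s=slice(max(k-1,0),k+2); return i0+ (np.arange(len(g))[s]*g[s]).sum()/g[s].sum()+.5
def fit(pts,z,n):
    P=np.array([onz(c,u,v,z)[:2] for u,v in pts]);vx,vy,x,y=cv2.fitLine(P.astype(np.float32),cv2.DIST_HUBER,0,.01,.01).ravel()
    print(n,'pt',x,y,'dir deg',np.degrees(np.arctan2(vy,vx)),'rms',np.std((P-[x,y])@[-vy,vx]));return x,y,vx,vy
R_=im[...,2]; ex=im[...,1]-im[...,2]
L=fit([(edge1(ex[v,284:300],284),v) for v in range(96,160)],84,'gL')
Rr=fit([(edge1(ex[v,348:364],348),v) for v in list(range(92,96))+list(range(125,160))],84,'gR')
B=fit([(u,edge1(ex[160:175,u],160)) for u in range(296,350)],84,'gB')
T=fit([(u,edge1(ex[84:97,u],84)) for u in range(295,330)],84,'gT')
yb=im[...,2]
F=fit([(u,edge1(im[36:47,u,2],36)) for u in range(304,345)],76,'yF')
fit([(u,edge1(im[17:28,u,1],17)) for u in range(304,315)],76,'yBack')
fit([(edge1(im[v,294:306,0],294),v) for v in range(25,40)],76,'yL')
fit([(edge1(im[v,342:356,0],342),v) for v in range(25,40)],76,'yR')
E
```

```text
gL pt 519.43207 108.722824 dir deg 89.33417 rms 0.10638164359524145
gR pt 579.31555 92.72863 dir deg 89.29327 rms 0.1139661748895588
gB pt 548.78 66.214325 dir deg -0.7569976 rms 0.08185684939211996
gT pt 536.901 136.40445 dir deg -0.85033303 rms 0.05912241886988278
yF pt 550.1464 177.14441 dir deg -1.0140892 rms 0.06717109111760906
yBack pt 536.76575 192.6371 dir deg -0.3346953 rms 0.0080626599454588
yL pt 528.8427 185.71338 dir deg 88.97789 rms 0.018594154595434297
yR pt 572.09424 183.99858 dir deg 88.56418 rms 0.11580057817920957
```

```bash
python3 - <<'E'
from h import *
import pickle
c=pickle.load(open('w2.pkl','rb'))
print(onz(c,457,68.8,146),onz(c,322,230,45)-[547,49,0],onz(c,322,0,45)-[547,49,0])
plan([493,-350,245],yaw=99.6)
E
```

```text
[643.12932718 146.42861635 146.        ] [  1.26913621 -60.981852    45.        ] [  1.40981658 170.04047752  45.        ]
t 2.65 pos [547.1  49.3 248.8] rpy [-1.7994e+02  7.0000e-02  8.9960e+01] F [ 0.2 -1.  -0.3] M [-0.08  0.09 -0.01] w 46.2
shift [-0.9982 -0.1346  0.0108] turn [-0.0021  0.002  -0.3212]
```

Request:
carry_out:
  moves: [-0.11,-0.02,0,0,0,-0.08,0.5,-0.23,-0.04,0,0,0,-0.16,0.5,-0.35,-0.06,0,0,0,-0.24,0.5,-0.47,-0.08,0,0,0,-0.32,0.5,-0.59,-0.1,0.01,0,0,-0.32,0.5,-0.71,-0.12,0.02,0,0,-0.32,0.5,-0.82,-0.14,0.03,0,0,-0.32,0.5,-0.9,-0.15,0.04,0,0,-0.32,0.5]

```text
time: 3.45
tool_pos: [485.6, -314.0, 233.1]
tcp_rot: [-3.14, 0.002, 1.735]
contact_force: [0.8, -0.3, -0.2]
grip_width: 45.7
```

```bash
python3 - <<'E'
from h import *
import pickle
plan([486,-317,200],yaw=99.6)
c=get_calibration('wrist');im=capture('wrist');cv2.imwrite('pics/w3.png',im[:,:,::-1]);pickle.dump(c,open('w3.pkl','wb'))
print(get_obs()['dq'].round(3))
E
```

```text
t 3.45 pos [ 485.6 -314.   233.1] rpy [-1.7993e+02  9.0000e-02  9.9430e+01] F [ 0.8 -0.3 -0.2] M [-0.08  0.04 -0.  ] w 45.7
shift [-0.0075 -0.0002  0.0828] turn [-0.0025  0.0029 -0.0057]
[ 0.061 -0.027  0.058  0.011  0.006  0.094]
```

View pics/w3.png

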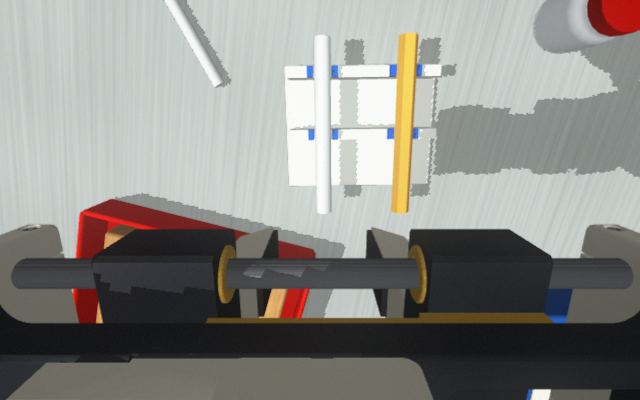

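```bash
python3 - <<'E'
from h import *
import pickle
np.set_printoptions(precision=2,suppress=True)
c=pickle.load(open('w3.pkl','rb'));im=cv2.imread('pics/w3.png').astype(float)
cv2.imwrite('pics/w3z.png',cv2.resize(im[20:225,270:440],None,fx=2.9,fy=2.9,interpolation=cv2.INTER_CUBIC))
s=im[...,1]
for v in list(range(40,60,4))+list(range(190,208,3)): print(v,s[v,308:338].astype(int))
print('col',s[25:50,322].astype(int));print('col',s[200:225,323].astype(int))
E
```

```text
40 [211 212 213 212 210 202 225 238 244 248 249 249 250 250 249 247 244 238
 230 215 193 168 184 207 211 212 212 212 208 206]
44 [213 212 213 212 209 200 228 239 244 248 249 250 250 250 249 247 244 238
 230 216 193 171 184 206 212 211 212 210 207 206]
48 [213 214 212 210 208 200 226 238 243 248 250 250 250 251 249 247 244 239
 231 216 193 172 183 204 212 215 213 210 207 209]
52 [213 214 211 210 206 198 226 238 244 248 250 250 251 251 250 248 244 239
 231 217 194 171 184 206 214 212 209 205 208 212]
56 [212 214 210 208 207 198 226 237 244 248 250 251 251 251 250 247 244 240
 233 218 196 171 170 202 214 212 209 207 209 214]
190 [216 216 217 216 210 209 211 206 228 244 250 252 253 253 252 250 245 239
 233 226 209 189 167 181 209 215 213 213 215 213]
193 [216 217 216 212 211 210 213 209 227 243 250 252 253 253 252 250 245 239
 233 226 210 187 165 181 210 214 213 214 214 212]
196 [215 215 214 211 209 213 214 214 223 242 250 252 253 253 251 250 246 240
 233 226 207 187 166 182 208 212 211 215 212 210]
199 [215 217 213 211 210 213 216 215 220 241 250 252 253 253 251 250 246 239
 233 225 208 188 166 183 207 213 213 213 210 213]
202 [216 215 209 210 211 213 215 213 218 241 249 252 253 253 252 250 246 240
 233 225 207 189 166 181 205 213 214 211 209 212]
205 [215 213 209 210 213 216 214 214 217 240 249 252 253 253 252 249 246 240
 232 225 207 187 165 180 204 213 212 210 211 215]
col [205 207 208 209 209 209 209 210 211 222 242 249 249 249 249 249 249 249
 249 249 249 249 249 249 249]
col [250 250 250 250 250 249 250 250 249 250 250 250 249 244 217 207 206 205
 206 204 203 204 207 205 207][ WARN:0@0.515] global loadsave.cpp:1063 imwrite_ Unsupported depth image for selected encoder is fallbacked to CV_8U.
```

View pics/w3z.png

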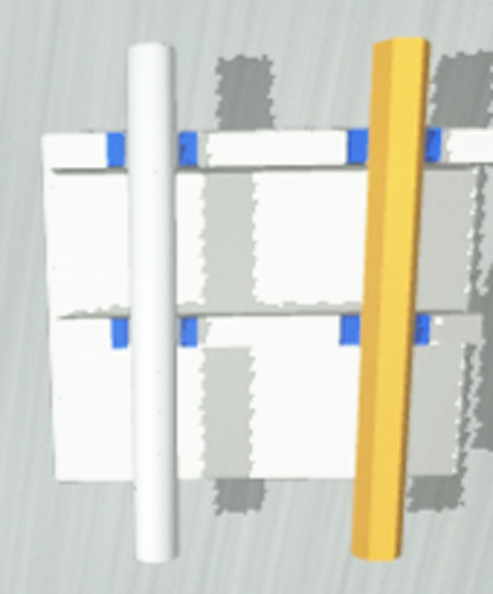

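```bash
python3 - <<'E'
from h import *
import pickle
np.set_printoptions(precision=2,suppress=True)
c=pickle.load(open('w3.pkl','rb'))
f=onz(c,321.6,44,45);r=onz(c,323.6,200,45);u=(f-r)/np.linalg.norm(f-r);print(f,r,u,np.degrees(np.arctan2(u[1],u[0])))
for (a,b) in((313.5,330.1),):print(onz(c,a,44,45)-onz(c,b,44,45))
E1=onz(c,321.5,34.3,50);E2=onz(c,323.7,213.9,50);print(E1,E2,np.linalg.norm(E1-E2))
m=((E1+E2)/2-r)@u*u+r
print('mid',m,'grasp',m-53*u)
yaw=np.degrees(np.arctan2(u[1],u[0]))
g=m-53*u
plan([g[0],g[1],120],yaw=yaw)
plan([g[0],g[1],43],yaw=yaw)
E
```

```text
[ 465.31 -187.08   45.  ] [ 491.99 -335.25   45.  ] [-0.18  0.98  0.  ] 100.20768274293327
[-15.23  -2.53   0.  ]
[ 464.05 -179.98   50.  ] [ 494.33 -348.74   50.  ] 171.4624605950075
mid [ 479.22 -264.35   45.  ] grasp [ 488.62 -316.52   45.  ]
t 3.5 pos [ 484.8 -317.8  232.1] rpy [-179.85    0.19   99.3 ] F [-2.7 -3.4 -0.1] M [-0.23  0.04  0.01] w 45.5
shift [0.   0.01 0.28] turn [-0.01  0.01 -0.03]
t 3.5 pos [ 484.8 -317.8  232.1] rpy [-179.85    0.19   99.3 ] F [-2.7 -3.4 -0.1] M [-0.23  0.04  0.01] w 45.5
shift [0.   0.01 0.47] turn [-0.01  0.01 -0.03]
```

Request:
carry_out:
  moves: [0,0.005,0.08,0,0,-0.02,0.5,0,0.01,0.19,0,0,-0.03,0.5,0,0.01,0.29,-0.005,0.005,-0.03,0.5,0,0.01,0.38,-0.005,0.005,-0.03,0.5,0,0.01,0.43,-0.005,0.005,-0.03,0.5,0,0.01,0.46,-0.005,0.005,-0.03,0.5,0,0.01,0.472,-0.005,0.005,-0.03,0.5,0,0.01,0.472,-0.005,0.005,-0.03,0.5]

```text
time: 4.3
tool_pos: [488.6, -318.0, 43.5]
tcp_rot: [3.141, 0.001, 1.749]
contact_force: [-0.7, -0.5, -0.7]
grip_width: 46.3
```

```bash
python3 - <<'E'
from h import *
plan([488.6,-316.5,43],yaw=100)
im=capture('wrist');cv2.imwrite('pics/w4.png',im[:,:,::-1])
E
```

```text
t 4.3 pos [ 488.6 -318.    43.5] rpy [1.7999e+02 5.0000e-02 1.0019e+02] F [-0.7 -0.5 -0.7] M [-0.09  0.06  0.03] w 46.3
shift [0.0038 0.0008 0.0013] turn [0.0004 0.0016 0.0064]
```

View pics/w4.png

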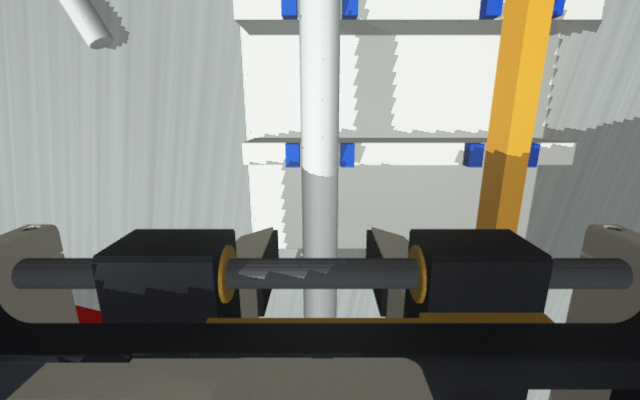

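Request:
carry_out:
  moves: [0,0,0.001,0,0,0,0.3,0,0,0.001,0,0,0,0.2,0,0,0.001,0,0,0,0.1,0,0,0.001,0,0,0,0,0,0,0.001,0,0,0,0,0,0,0.001,0,0,0,0,0,0,0.001,0,0,0,0,0,0,0.001,0,0,0,0]

```text
time: 5.15
tool_pos: [488.9, -318.4, 43.9]
tcp_rot: [3.141, 0.002, 1.749]
contact_force: [0.6, -0.3, 0.1]
grip_width: 15.0
```

```bash
python3 - <<'E'
from h import *
plan([488.6,-316.5,130],yaw=100)
plan([549,66-122-20,130],yaw=89.25)
E
```

```text
t 5.15 pos [ 488.9 -318.4   43.9] rpy [1.7994e+02 1.2000e-01 1.0019e+02] F [ 0.6 -0.3  0.1] M [-0.12  0.05  0.02] w 15.0
shift [ 4.400e-03  2.000e-04 -2.153e-01] turn [0.0021 0.0039 0.0065]
t 5.15 pos [ 488.9 -318.4   43.9] rpy [1.7994e+02 1.2000e-01 1.0019e+02] F [ 0.6 -0.3  0.1] M [-0.12  0.05  0.02] w 15.0
shift [ 0.5695  0.2553 -0.2162] turn [0.0024 0.0037 0.3648]
```

Request:
carry_out:
  moves: [0,0,-0.03,0,0,0,0,0,0,-0.08,0,0,0,0,0,0,-0.14,0,0,0,0,0.04,0.02,-0.18,0,0,0.03,0,0.12,0.06,-0.2,0,0,0.1,0,0.2,0.1,-0.2,0,0,0.18,0,0.28,0.14,-0.2,0,0,0.26,0,0.36,0.18,-0.2,0,0,0.34,0]

```text
time: 5.95
tool_pos: [534.4, -162.5, 124.5]
tcp_rot: [3.14, 0.002, 1.569]
contact_force: [1.1, -2.0, -1.0]
grip_width: 14.9
```

```bash
python3 - <<'E'
from h import *
plan([549-2,66-140-35,70],yaw=89.25)
E
```

```text
t 5.95 pos [ 534.4 -162.5  124.5] rpy [1.7989e+02 1.1000e-01 8.9880e+01] F [ 1.1 -2.  -1. ] M [-0.16 -0.01  0.  ] w 14.9
shift [0.134  0.0309 0.1361] turn [0.0037 0.0038 0.021 ]
```

Request:
carry_out:
  moves: [0.05,0.01,0.04,0,0,0.01,0,0.1,0.02,0.09,0,0,0.02,0,0.125,0.03,0.13,0,0,0.02,0,0.134,0.031,0.155,0,0,0.02,0,0.134,0.031,0.166,0.003,0.003,0.02,0,0.134,0.031,0.166,0.003,0.003,0.02,0,0.134,0.031,0.166,0.003,0.003,0.02,0,0.134,0.031,0.166,0.003,0.003,0.02,0]

```text
time: 6.75
tool_pos: [547.4, -109.8, 58.8]
tcp_rot: [3.14, 0.001, 1.557]
contact_force: [-0.5, 0.0, -1.7]
grip_width: 15.2
```

```bash
python3 - <<'E'
from h import *
import pickle
plan([547,-109,58],yaw=89.25)
c=get_calibration('wrist');im=capture('wrist');cv2.imwrite('pics/w5.png',im[:,:,::-1]);pickle.dump(c,open('w5.pkl','wb'))
im=capture('side');cv2.imwrite('pics/s5.png',cv2.resize(im[120:270,230:430,::-1],None,fx=4,fy=4,interpolation=cv2.INTER_CUBIC))
E
```

```text
t 6.75 pos [ 547.4 -109.8   58.8] rpy [1.799e+02 5.000e-02 8.922e+01] F [-0.5  0.  -1.7] M [-0.16  0.02  0.02] w 15.2
shift [ 0.002 -0.001  0.002] turn [ 0.0032  0.0017 -0.0008]
```

View pics/w5.png

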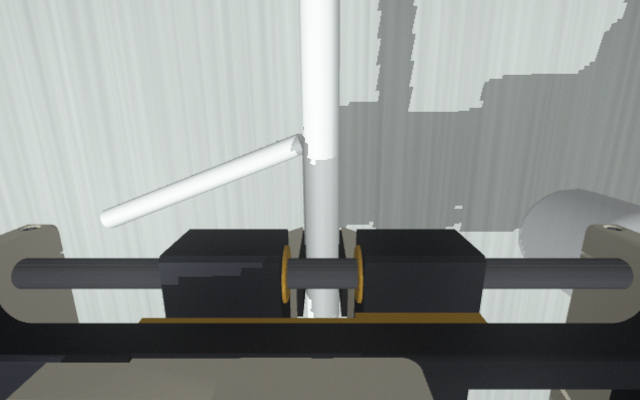

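View pics/s5.png

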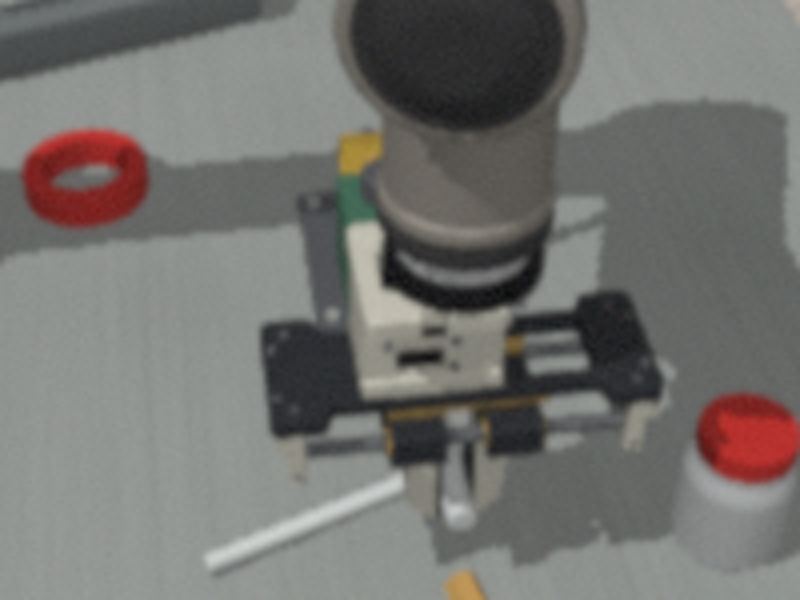

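```bash
python3 - <<'E'
from h import *
import pickle
np.set_printoptions(precision=2,suppress=True)
c=pickle.load(open('w5.pkl','rb'));im=cv2.imread('pics/w5.png').astype(float)
s=im[...,1]
for v in (2,30,60,90,170,190,220):print(v,s[v,296:308].astype(int),s[v,332:346].astype(int))
for v,a,b in((3,300.8,338.5),):
  pass
t=capture('top');cv2.imwrite('pics/t5.png',cv2.resize(t[130:250,220:420,::-1],None,fx=4,fy=4,interpolation=cv2.INTER_CUBIC))
E
```

```text
2 [211 212 202 206 223 235 239 242 244 246 247 249] [221 215 205 197 186 178 160 170 199 212 211 210 210 209]
30 [212 213 214 202 211 231 239 242 244 245 247 249] [222 217 207 198 187 178 164 167 200 212 213 212 210 213]
60 [212 210 213 209 208 220 236 242 244 246 247 249] [223 214 209 196 185 179 164 168 199 210 209 209 210 212]
90 [211 210 211 212 207 210 228 240 243 245 248 249] [222 214 208 198 186 179 161 181 205 208 209 210 211 212]
170 [212 214 211 207 205 208 183 148 147 160 169 176] [192 189 188 182 174 168 152 145 143 142 147 148 147 148]
190 [209 210 211 210 206 207 209 162 136 154 164 172] [191 187 183 179 173 168 148 145 143 143 142 145 145 148]
220 [209 209 210 211 208 204 205 193 147 138 157 166] [189 183 180 177 169 163 144 140 141 139 142 141 145 149]
```

View pics/t5.png

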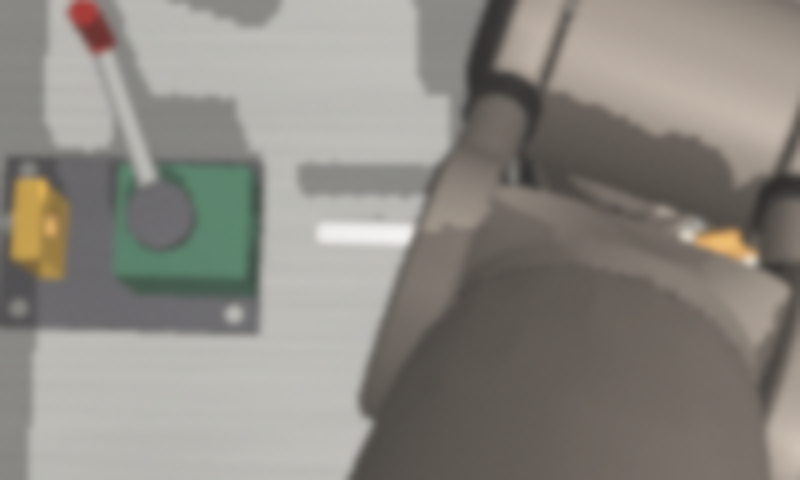

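```bash
python3 - <<'E'
from h import *
import pickle
np.set_printoptions(precision=2,suppress=True)
c=pickle.load(open('w5.pkl','rb'));M=c['cam_to_world']
im=cv2.imread('pics/w5.png').astype(float);s=im[...,1]
f=200/np.tan(np.radians(c['vfov']/2));o=M[:3,3];print('cam',o)
rows=[2,10,20,30,40,50,60,75,90,105,120]
P=[]
for v in rows:
    l=s[v,294:308];g=np.diff(l);k=np.argmax(g);a=294+k+.5+ (0 if 0<k<len(g)-1 and False else ((g[k+1]-g[k-1])/(2*(g[k-1]+g[k]+g[k+1])) ))
    r=s[v,334:344];g=np.diff(r);k=np.argmax(g[4:])+4;b=334+k+.5 - .4
    # width-based depth (cylinder tangent approx)
    w=b-a; depth=16*f/w
    _,d=ray(c,(a+b)/2,v); X=o+d*depth  # d has unit depth
    L=onz(c,(a+b)/2,v,60); P.append(L)
    print(v,round(a,2),round(b,2),'w-est',X,'z60',L)
E
```

```text
cam [549.04 -40.81 200.28]
2 299.62 339.1 w-est [549.     1.7   52.36] z60 [549.   -0.5  60. ]
10 299.75 339.1 w-est [548.98  -1.31  52.71] z60 [548.99  -3.26  60.  ]
20 300.39 339.1 w-est [549.06  -4.65  51.35] z60 [549.06  -6.75  60.  ]
30 300.49 339.1 w-est [549.02  -8.56  52.03] z60 [549.02 -10.3   60.  ]
40 300.57 339.1 w-est [548.98 -12.5   52.76] z60 [548.98 -13.89  60.  ]
50 300.65 339.1 w-est [548.94 -16.47  53.56] z60 [548.94 -17.54  60.  ]
60 301.41 339.1 w-est [549.04 -20.08  51.66] z60 [549.04 -21.24  60.  ]
75 301.49 339.1 w-est [548.97 -26.21  53.01] z60 [548.97 -26.9   60.  ]
90 301.64 339.1 w-est [548.91 -32.34  54.07] z60 [548.91 -32.68  60.  ]
105 302.4 339.1 w-est [548.98 -38.48  52.7 ] z60 [548.98 -38.6   60.  ]
120 302.53 339.1 w-est [548.92 -44.82  53.87] z60 [548.92 -44.65  60.  ]
```

```bash
python3 - <<'E'
from h import *
plan([545.7,-75,59],yaw=88.6)
E
```

```text
t 6.9 pos [ 547.2 -109.4   58.5] rpy [1.7993e+02 4.0000e-02 8.9250e+01] F [-0.1  0.6 -1.9] M [-0.13  0.06  0.03] w 15.0
shift [ 0.086  -0.005  -0.0012] turn [0.0023 0.0013 0.0215]
```

Request:
carry_out:
  moves: [0.01,-0.001,0,0,0,0.005,0,0.03,-0.003,-0.001,0,0,0.015,0,0.05,-0.005,-0.001,0.002,0.001,0.022,0,0.065,-0.005,-0.001,0.002,0.001,0.022,0,0.074,-0.005,-0.001,0.002,0.001,0.022,0,0.074,-0.005,-0.001,0.002,0.001,0.022,0,0.074,-0.005,-0.001,0.002,0.001,0.022,0,0.074,-0.005,-0.001,0.002,0.001,0.022,0]

```text
time: 7.7
tool_pos: [545.7, -80.0, 58.9]
tcp_rot: [3.141, 0.0, 1.546]
contact_force: [0.2, -0.5, -1.5]
grip_width: 15.1
```

```bash
python3 - <<'E'
from h import *
plan([545.7,-75,59],yaw=88.6)
t=capture('top');cv2.imwrite('pics/t6f.png',t[:,:,::-1]);cv2.imwrite('pics/t6.png',cv2.resize(t[140:230,210:340,::-1],None,fx=6,fy=6,interpolation=cv2.INTER_CUBIC))
t=capture('side');cv2.imwrite('pics/s6.png',cv2.resize(t[120:230,270:400,::-1],None,fx=5,fy=5,interpolation=cv2.INTER_CUBIC))
E
```

```text
t 7.7 pos [545.7 -80.   58.9] rpy [1.7999e+02 1.0000e-02 8.8580e+01] F [ 0.2 -0.5 -1.5] M [-0.2   0.01 -0.02] w 15.1
shift [ 0.0125 -0.0002 -0.0003] turn [ 0.0004  0.0005 -0.0007]
```

View pics/t6.png

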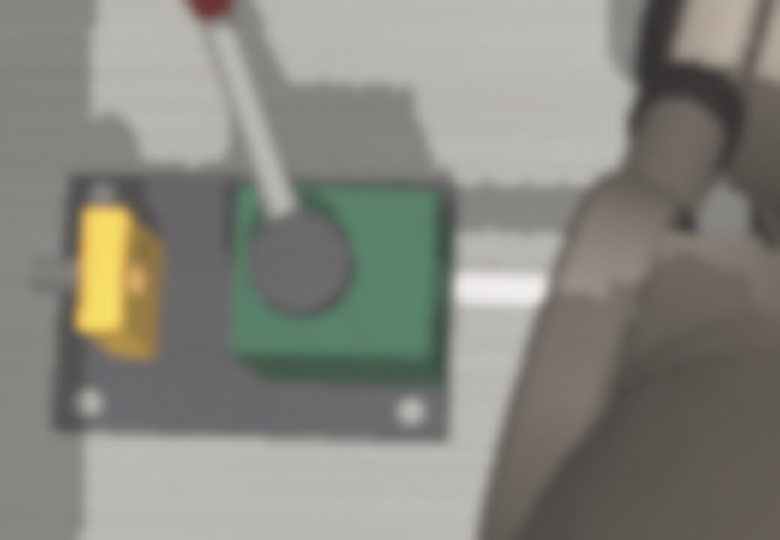

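View pics/s6.png

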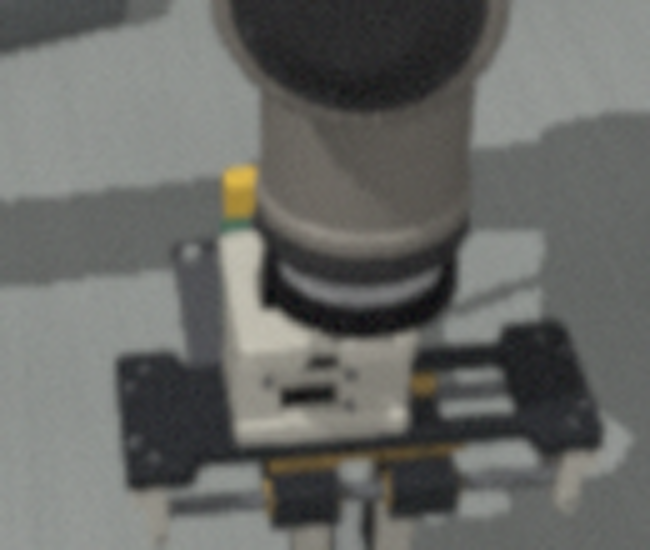

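```bash
python3 - <<'E'
from h import *
np.set_printoptions(precision=2,suppress=True)
c=get_calibration('top');im=cv2.imread('pics/t6f.png').astype(int)
for u in (286,289,292,295,298):print(u,im[180:197,u,1])
for u in (276,279):print(u,(im[:,u,1]-im[:,u,2])[166:208])
print((im[188,270:300,1]),im[175,276:290,1]-im[175,276:290,2])
E
```

```text
286 [154 154 155 155 161 180 199 211 212 202 185 170 166 167 169 170 172]
289 [182 183 183 181 186 207 226 235 236 229 213 190 183 184 185 184 182]
292 [183 183 182 178 181 203 225 236 237 231 216 193 185 185 186 184 183]
295 [182 183 183 182 185 204 225 236 238 233 218 195 186 185 186 185 184]
298 [179 183 183 181 184 201 223 235 237 231 213 184 168 157 147 138 128]
276 [ 0 -1 -1  0  5 20 34 39 39 39 39 39 40 39 40 40 39 40 41 40 41 40 41 40
 40 41 41 40 40 40 39 39 36 31 25 23 21 16  8  1 -2 -2]
279 [-1 -1 -1  0  5 19 33 39 40 40 40 40 39 40 39 39 40 40 40 41 40 40 41 40
 40 41 41 40 40 40 40 39 37 32 26 23 22 16  7  1 -1 -1]
[129 130 130 131 131 131 132 131 132 131 129 120 110 101 113 161 212 231
 235 236 236 237 237 237 238 238 238 238 237 231] [39 40 39 40 39 37 30 19  8  2  0 -1 -1 -1]
```

```bash
python3 - <<'E'
from h import *
np.set_printoptions(precision=2,suppress=True)
c=get_calibration('top')
a=onz(c,277,171.0,84);b=onz(c,277,199,84);print(a,b,(a+b)/2)
print('bar',onz(c,292,187.8,60),'end',onz(c,285.4,188,63),'face',onz(c,282.9,175,84))
E
```

```text
[577.35  76.85  84.  ] [517.15  74.96  84.  ] [547.25  75.91  84.  ]
bar [545.94  45.84  60.  ] end [544.75  59.88  63.  ] face [568.83  64.06  84.  ]
```

Request:
carry_out:
  moves: [0.005,0.001,0,0,0,0,0,0.01,0.001,0,0,0,0,0,0.015,0.001,0,0,0,0,0,0.02,0.001,0,0,0,0,0,0.025,0.001,0,0,0,0,0,0.03,0.001,0,0,0,0,0,0.035,0.001,0,0,0,0,0,0.04,0.001,0,0,0,0,0]

```text
time: 8.6
tool_pos: [546.4, -63.9, 58.9]
tcp_rot: [3.141, 0.0, 1.546]
contact_force: [0.5, -0.4, -0.9]
grip_width: 15.0
```

```bash
cat > st.py <<'E'
from h import *
o=get_obs();print('t',round(o['time'],2),'pos',o['tool_pos'].round(2),'rpy',np.degrees(o['tcp_rot']).round(2),'F',o['contact_force'].round(1),'M',o['moment'].round(2),'w',round(o['grip_width'],1))
E
python3 st.py;python3 st.py
```

```text
t 8.6 pos [546.43 -63.86  58.89] rpy [1.7999e+02 1.0000e-02 8.8570e+01] F [ 0.5 -0.4 -0.9] M [-0.16  0.07  0.01] w 15.0
t 8.6 pos [546.43 -63.86  58.89] rpy [1.7999e+02 1.0000e-02 8.8570e+01] F [ 0.5 -0.4 -0.9] M [-0.16  0.07  0.01] w 15.0
```

Request:
carry_out:
  moves: [0.008,0,0,0,0,0,0,0.016,0,0,0,0,0,0,0.024,0,0,0,0,0,0,0.032,0,0,0,0,0,0,0.04,0,0,0,0,0,0,0.048,-0.001,0,0,0,0,0,0.056,-0.001,0,0,0,0,0,0.064,-0.001,0,0,0,0,0]

```text
time: 9.4
tool_pos: [546.7, -38.0, 58.9]
tcp_rot: [3.141, 0.0, 1.546]
contact_force: [0.1, 0.5, -2.0]
grip_width: 15.2
```

```bash
python3 st.py
```

```text
t 9.4 pos [546.67 -38.02  58.9 ] rpy [1.7999e+02 1.0000e-02 8.8570e+01] F [ 0.1  0.5 -2. ] M [-0.21  0.04 -0.01] w 15.2
```

Request:
carry_out:
  moves: [0.006,0,0.001,0,0,0,0,0.014,0,0.002,0,0,0,0,0.022,0,0.002,0,0,0,0,0.03,0,0.002,0,0,0,0,0.038,-0.001,0.002,0,0,0,0,0.046,-0.001,0.002,0,0,0,0,0.054,-0.001,0.002,0,0,0,0,0.062,-0.001,0.002,0,0,0,0]

```text
time: 10.2
tool_pos: [547.3, -15.1, 58.4]
tcp_rot: [3.14, 0.003, 1.546]
contact_force: [0.2, -9.7, -1.4]
grip_width: 15.2
```

```bash
python3 st.py
```

```text
t 10.2 pos [547.33 -15.14  58.38] rpy [179.93   0.19  88.59] F [ 0.2 -9.7 -1.4] M [-1.81  0.09  0.03] w 15.2
```

Request:
carry_out:
  moves: [0.004,0,0,0,0,0,0,0.008,0,0,0,0,0,0,0.012,0,0,0,0,0,0,0.016,0,0,0,0,0,0,0.02,0,0,0,0,0,0,0.024,0,0,0,0,0,0,0.028,0,0,0,0,0,0,0.032,0,0,0,0,0,0]

```text
time: 11.0
tool_pos: [547.8, -3.9, 58.4]
tcp_rot: [3.14, 0.006, 1.546]
contact_force: [-1.2, -10.0, -1.7]
grip_width: 15.0
```

```bash
python3 st.py; python3 - <<'E'
from h import *
t=capture('top');cv2.imwrite('pics/t7.png',cv2.resize(t[140:230,210:340,::-1],None,fx=6,fy=6,interpolation=cv2.INTER_CUBIC))
t=capture('wrist');cv2.imwrite('pics/w7.png',t[:,:,::-1])
E
```

```text
t 11.0 pos [547.79  -3.89  58.39] rpy [179.91   0.33  88.61] F [ -1.2 -10.   -1.7] M [-1.73  0.21  0.1 ] w 15.0
```

View pics/t7.png

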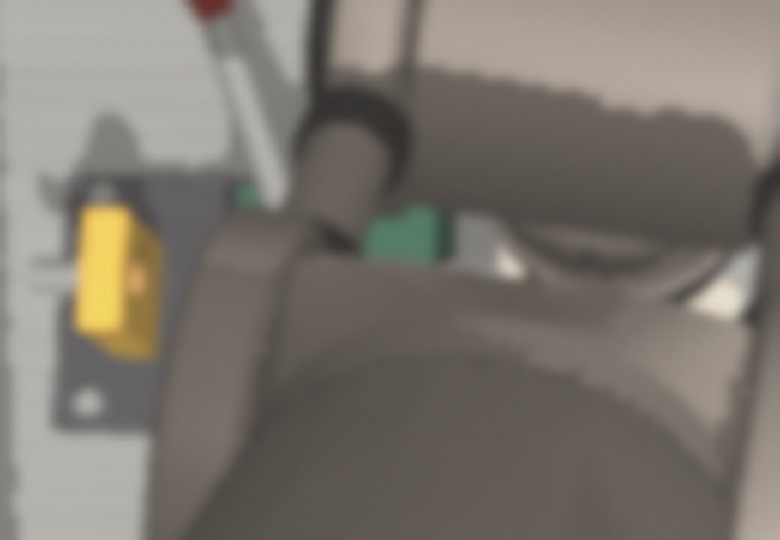

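View pics/w7.png

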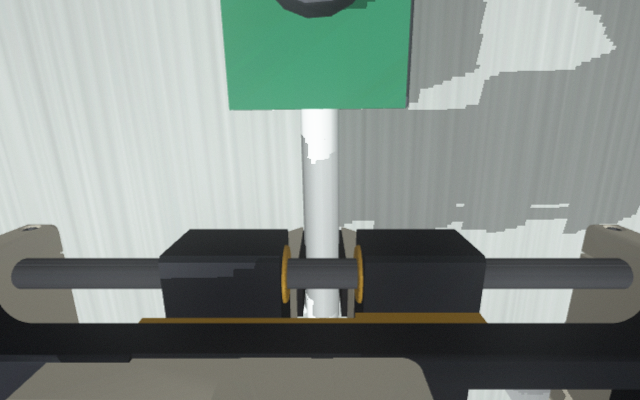

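Request:
carry_out:
  moves: [0.008,0,0,0,0,0,0,0.016,0,0,0,0,0,0,0.024,0,0,0,0,0,0,0.032,0,0,0,0,0,0,0.04,-0.001,0,0,0,0,0,0.048,-0.001,0,0,0,0,0,0.056,-0.001,0,0,0,0,0,0.062,-0.001,0,0,0,0,0]

```text
time: 11.9
tool_pos: [547.9, 20.1, 58.2]
tcp_rot: [3.14, 0.007, 1.547]
contact_force: [-0.8, -10.8, -2.0]
grip_width: 15.2
```

```bash
python3 st.py; python3 - <<'E'
from h import *
t=capture('top');cv2.imwrite('pics/t8.png',cv2.resize(t[140:230,210:340,::-1],None,fx=6,fy=6,interpolation=cv2.INTER_CUBIC))
t=capture('wrist');cv2.imwrite('pics/w8.png',t[:,:,::-1])
E
```

```text
t 11.9 pos [547.95  20.06  58.22] rpy [179.92   0.41  88.62] F [ -0.8 -10.8  -2. ] M [-1.68  0.17  0.09] w 15.2
```

View pics/t8.png

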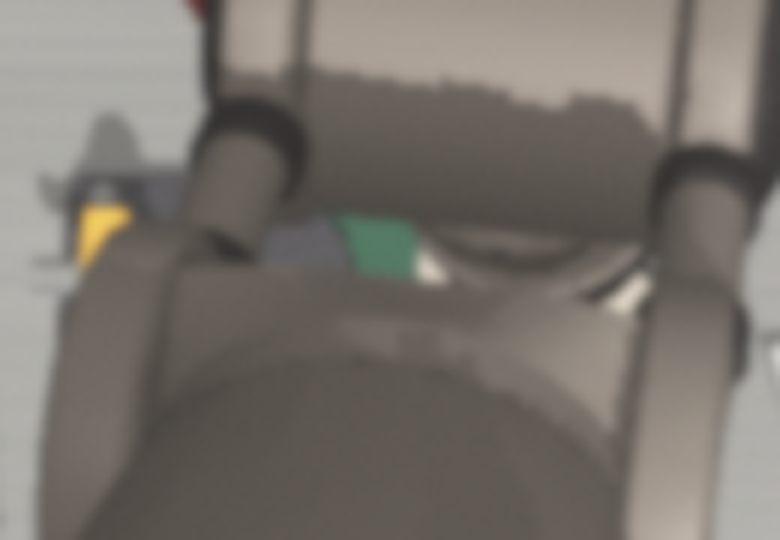

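View pics/w8.png

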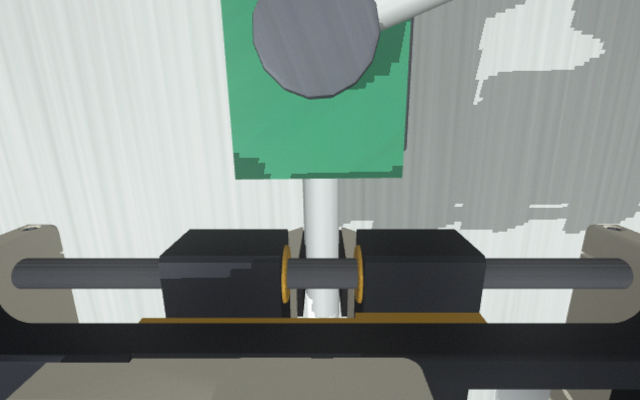

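Request:
carry_out:
  moves: [0.006,0,0,0,0,0,0,0.01,0,0,0,0,0,0,0.014,0,0,0,0,0,0,0.017,0,0,0,0,0,0,0.02,0,0,0,0,0,0,0.023,0,0,0,0,0,0,0.026,0,0,0,0,0,0,0.029,0,0,0,0,0,0]

```text
time: 12.8
tool_pos: [548.1, 30.9, 58.1]
tcp_rot: [3.141, 0.008, 1.547]
contact_force: [-1.2, -10.5, -1.1]
grip_width: 14.8
```

```bash
python3 st.py
```

```text
t 12.8 pos [548.07  30.9   58.09] rpy [179.95   0.48  88.64] F [ -1.2 -10.5  -1.1] M [-1.67  0.18  0.07] w 14.8
```

Request:
carry_out:
  moves: [0.003,0,0,0,0,0,0,0.005,0,0,0,0,0,0,0.007,0,0,0,0,0,0,0.008,0,0,0,0,0,0,0.009,0,0,0,0,0,0,0.01,0,0,0,0,0,0,0.011,0,0,0,0,0,0,0.012,0,0,0,0,0,0]

```text
time: 13.6
tool_pos: [548.1, 33.8, 58.0]
tcp_rot: [3.141, 0.011, 1.547]
contact_force: [-0.7, -11.2, -0.9]
grip_width: 15.1
```

```bash
python3 st.py
```

```text
t 13.6 pos [548.1   33.82  58.03] rpy [179.97   0.64  88.65] F [ -0.7 -11.2  -0.9] M [-2.01  0.18  0.05] w 15.1
```

Request:
carry_out:
  moves: [0.003,0,0,0,0,0,0,0.005,0,0,0,0,0,0,0.006,0,0,0,0,0,0,0.007,0,0,0,0,0,0,0.008,0,0,0,0,0,0,0.009,0,0,0,0,0,0,0.01,0,0,0,0,0,0,0.011,0,0,0,0,0,0]

```text
time: 14.4
tool_pos: [548.2, 36.2, 58.0]
tcp_rot: [3.141, 0.014, 1.548]
contact_force: [-1.2, -11.8, -0.6]
grip_width: 14.8
```

```bash
python3 st.py
```

```text
t 14.4 pos [548.15  36.25  58.  ] rpy [179.99   0.81  88.67] F [ -1.2 -11.8  -0.6] M [-1.93  0.24  0.06] w 14.8
```

```bash
python3 -c "
from h import *
plan([548.1,38,58],yaw=88.65)"
```

```text
t 14.4 pos [548.2  36.2  58. ] rpy [179.99   0.81  88.67] F [ -1.2 -11.8  -0.6] M [-1.93  0.24  0.06] w 14.8
shift [ 0.0044 -0.0002 -0.0001] turn [0.0004 0.0269 0.0007]
```

Request:
carry_out:
  moves: [0.002,0,0,0,0.005,0,0,0.004,0,0,0,0.01,0,0,0.006,0,0,0,0.015,0,0,0.007,0,0,0,0.015,0,0,0.008,0,0,0,0.015,0,0,0.009,0,0,0,0.015,0,0,0.01,0,0,0,0.015,0,0,0.01,0,0,0,0.015,0,0]

```text
time: 15.2
tool_pos: [548.2, 36.9, 58.0]
tcp_rot: [-3.141, 0.011, 1.548]
contact_force: [-1.3, -19.5, 0.5]
grip_width: 14.9
```

```bash
python3 st.py
```

```text
t 15.2 pos [548.18  36.91  57.97] rpy [-179.98    0.64   88.71] F [ -1.3 -19.5   0.5] M [-3.15  0.26  0.01] w 14.9
```

Request:
carry_out:
  moves: [0.002,0,0,0,0,0,0,0.003,0,0,0,0.003,0,0,0.004,0,0,0,0.005,0,0,0.006,0,0,0,0.01,0,0,0.008,0,0,0,0.01,0,0,0.01,0,0,0,0.01,0,0,0.012,0,0,0,0.01,0,0,0.012,0,0,0,0.01,0,0]

```text
time: 16.0
tool_pos: [548.2, 37.0, 58.0]
tcp_rot: [-3.141, 0.013, 1.549]
contact_force: [-2.3, -27.3, 0.6]
grip_width: 15.0
```

```bash
python3 st.py; python3 - <<'E'
from h import *
import pickle
t=capture('top');cv2.imwrite('pics/t9.png',cv2.resize(t[140:230,210:340,::-1],None,fx=6,fy=6,interpolation=cv2.INTER_CUBIC))
c=get_calibration('wrist');pickle.dump(c,open('w9.pkl','wb'));t=capture('wrist');cv2.imwrite('pics/w9.png',t[:,:,::-1])
E
```

```text
t 16.0 pos [548.23  37.03  57.99] rpy [-179.95    0.74   88.77] F [ -2.3 -27.3   0.6] M [-4.35  0.41  0.1 ] w 15.0
```

View pics/t9.png

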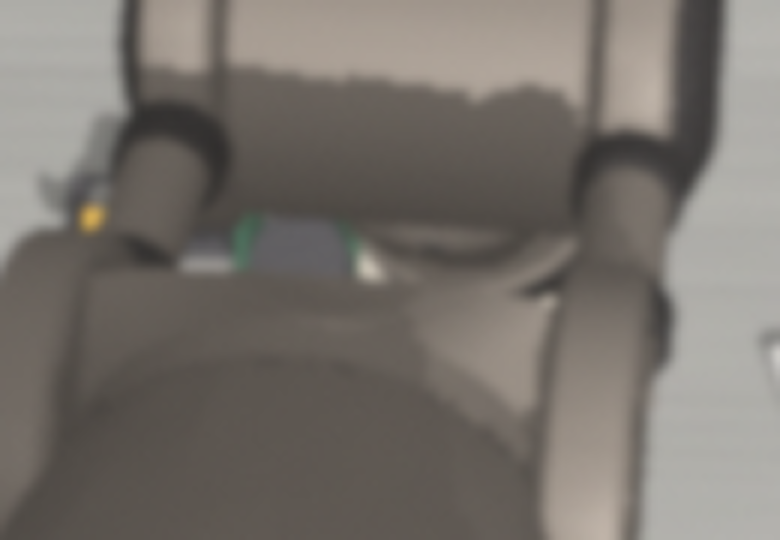

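View pics/w9.png

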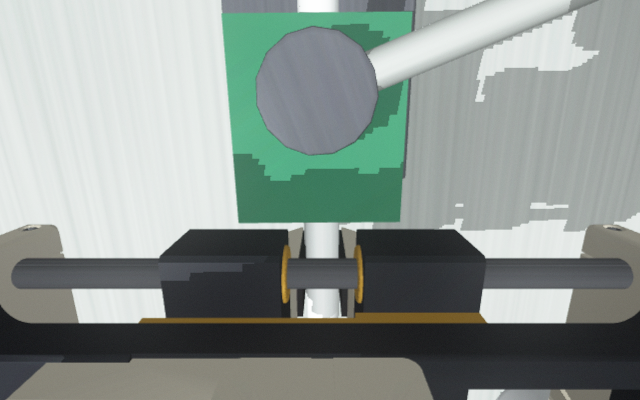

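Request:
carry_out:
  moves: [0,0,0,0,0,0,0,0,0,0,0,0,0,0,0,0,0,0,0,0,0.2,0,0,0,0,0,0,0.3,0,0,0,0,0,0,0.4,0,0,0,0,0,0,0.5,0,0,0,0,0,0,0.5,0,0,0,0,0,0,0.5]

```text
time: 16.9
tool_pos: [548.2, 37.2, 58.0]
tcp_rot: [-3.141, 0.013, 1.549]
contact_force: [0.6, -0.5, 0.3]
grip_width: 45.5
```

```bash
python3 st.py; python3 - <<'E'
from h import *
plan([547,0,230],yaw=90)
plan([570,40,230],yaw=90)
E
```

```text
t 16.9 pos [548.25  37.18  58.01] rpy [-179.95    0.72   88.77] F [ 0.6 -0.5  0.3] M [-0.17  0.05 -0.04] w 45.5
t 16.9 pos [548.2  37.2  58. ] rpy [-179.95    0.72   88.77] F [ 0.6 -0.5  0.3] M [-0.17  0.05 -0.04] w 45.5
shift [-0.0984 -0.0015 -0.4288] turn [-0.0018  0.0241 -0.041 ]
t 16.9 pos [548.2  37.2  58. ] rpy [-179.95    0.72   88.77] F [ 0.6 -0.5  0.3] M [-0.17  0.05 -0.04] w 45.5
shift [ 0.0028  0.0539 -0.4301] turn [-0.0018  0.0241 -0.041 ]
```

Rise straight up, then look at the bar, plunger and lever.

Request:
carry_out:
  moves: [0,0,-0.03,0,0,0,0.5,-0.005,0,-0.09,0,0,0,0.5,-0.01,0,-0.18,0,0.01,0,0.5,0,0,-0.28,0,0.024,-0.02,0.5,0,0,-0.37,0,0.024,-0.04,0.5,0,0,-0.42,0,0.024,-0.04,0.5,0,0,-0.43,0,0.024,-0.04,0.5,0,0,-0.43,0,0.024,-0.04,0.5]

```text
time: 17.7
tool_pos: [548.4, 39.4, 230.6]
tcp_rot: [3.141, 0.0, 1.57]
contact_force: [0.4, 0.2, -0.1]
grip_width: 45.9
```

```bash
python3 st.py; python3 - <<'E'
from h import *
import pickle
c=get_calibration('wrist');pickle.dump(c,open('w10.pkl','wb'));t=capture('wrist');cv2.imwrite('pics/w10.png',t[:,:,::-1])
cv2.imwrite('pics/w10z.png',cv2.resize(t[0:240,250:490,::-1],None,fx=2.5,fy=2.5,interpolation=cv2.INTER_CUBIC))
E
```

```text
t 17.7 pos [548.42  39.35 230.57] rpy [179.98   0.    89.97] F [ 0.4  0.2 -0.1] M [-0.07  0.08  0.02] w 45.9
```

View pics/w10z.png

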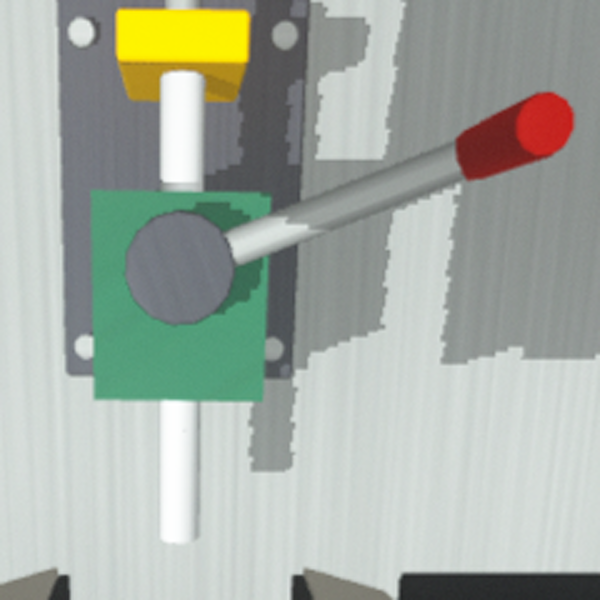

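```bash
python3 - <<'E'
from h import *
import pickle
np.set_printoptions(precision=2,suppress=True)
c=pickle.load(open('w10.pkl','rb'));im=cv2.imread('pics/w10.png').astype(int)
print(im[18:36,322,0],im[18:36,305,2]);print(im[205:225,322,1]);print((im[150:168,310,1]-im[150:168,310,2]))
Z=lambda u,v:(250+(u+.5)/2.5-.5,(v+.5)/2.5-.5)
print('face top',onz(c,*Z(180,63),76),'bar front',onz(c,*Z(181,72),66),onz(c,*Z(181,72),68))
k=onz(c,*Z(545,125),146);print('knob',k,'hub',onz(c,*Z(180,268),101))
E
```

```text
[  0   0   0   0   0   0  11  26  27  66 187 249 251 251 251 251 251 251] [253 254 254 254 253 249 227 173 178 181 180 178 182 179 181 180 177 177]
[248 248 248 248 248 248 249 248 248 248 248 245 231 217 217 215 215 216
 215 216]
[75 76 75 77 75 74 75 75 74 62 29  7  8  8  8  8  7  8]
face top [549.63 176.72  76.  ] bar front [549.98 176.24  66.  ] [549.97 175.79  68.  ]
knob [643.19 146.05 146.  ] hub [549.56 111.27 101.  ]
```

```bash
python3 - <<'E'
from h import *
print(get_obs()['joint_positions'].round(2))
plan([641.8,145.7,200],yaw=20.3)
E
```

```text
[-0.07  0.4   1.48 -0.    1.27 -0.07]
t 17.75 pos [547.9  39.4 229.4] rpy [-179.89   -0.     89.97] F [0.  0.  0.5] M [-0.13  0.08 -0.02] w 46.0
shift [0.2659 0.2347 0.073 ] turn [-3.3000e-03  2.2000e-03  2.3223e+00]
```

Request:
carry_out:
  moves: [0.06,0.05,0,0,0,0.2,0.5,0.12,0.1,0,0,0,0.4,0.5,0.18,0.15,0.01,0,0,0.6,0.5,0.23,0.2,0.02,0,0,0.8,0.5,0.26,0.23,0.03,0,0,1,0.5,0.266,0.235,0.04,0,0,1,0.5,0.266,0.235,0.04,0,0,1,0.5,0.266,0.235,0.04,0,0,1,0.5]

```text
time: 18.55
tool_pos: [641.2, 145.0, 212.4]
tcp_rot: [-3.138, 0.002, 1.048]
contact_force: [-1.2, -0.5, -0.3]
grip_width: 45.9
```

Request:
carry_out:
  moves: [0,0,0,0,0,0.25,0.5,0,0,0,0,0,0.5,0.5,0,0,0,0,0,0.75,0.5,0,0,0,0,0,1,0.5,0,0,0,0,0,1,0.5,0,0,0,0,0,1,0.5,0,0,0,0,0,1,0.5,0,0,0,0,0,1,0.5]

```text
time: 19.35
tool_pos: [641.1, 144.8, 212.5]
tcp_rot: [-3.14, 0.004, 0.526]
contact_force: [-0.1, -0.0, 0.1]
grip_width: 46.1
```

```bash
python3 - <<'E'
from h import *
import pickle
plan([641.8,145.7,200],yaw=20.3)
c=get_calibration('wrist');pickle.dump(c,open('w11.pkl','wb'));t=capture('wrist');cv2.imwrite('pics/w11.png',t[:,:,::-1])
E
```

```text
t 19.35 pos [641.1 144.8 212.5] rpy [-179.91    0.21   30.15] F [-0.1 -0.   0.1] M [-0.02  0.22 -0.01] w 46.1
shift [ 0.0027 -0.0011  0.0313] turn [-0.0024  0.0071  0.3283]
```

View pics/w11.png

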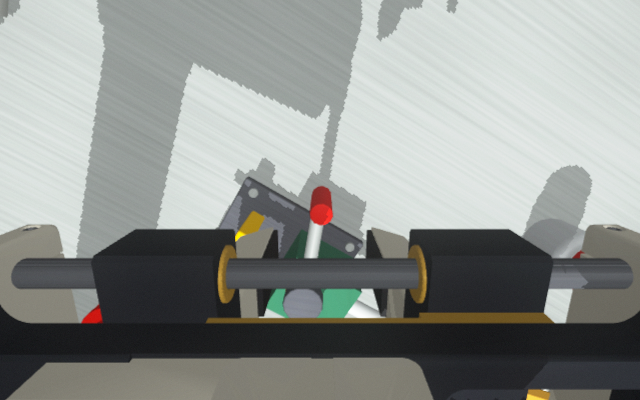

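Request:
carry_out:
  moves: [0.003,-0.001,0,0,0.005,0.17,0.5,0.003,-0.001,0.04,0,0.007,0.328,0.5,0.003,-0.001,0.1,0,0.007,0.328,0.5,0.003,-0.001,0.15,0,0.007,0.328,0.5,0.003,-0.001,0.19,0,0.007,0.328,0.5,0.003,-0.001,0.21,0,0.007,0.328,0.4,0.003,-0.001,0.218,0,0.007,0.328,0.35,0.003,-0.001,0.218,0,0.007,0.328,0.3]

```text
time: 20.2
tool_pos: [641.8, 145.8, 125.4]
tcp_rot: [-3.14, 0.0, 0.354]
contact_force: [0.7, 0.1, 0.1]
grip_width: 29.5
```

```bash
python3 - <<'E'
from h import *
import pickle
plan([641.8,145.7,125],yaw=20.3)
t=capture('wrist');cv2.imwrite('pics/w12.png',t[:,:,::-1])
E
```

```text
t 20.2 pos [641.8 145.8 125.4] rpy [-1.7993e+02  1.0000e-02  2.0310e+01] F [0.7 0.1 0.1] M [-0.08  0.14  0.01] w 29.5
shift [0.     0.0003 0.001 ] turn [-0.0024  0.0002  0.0004]
```

View pics/w12.png

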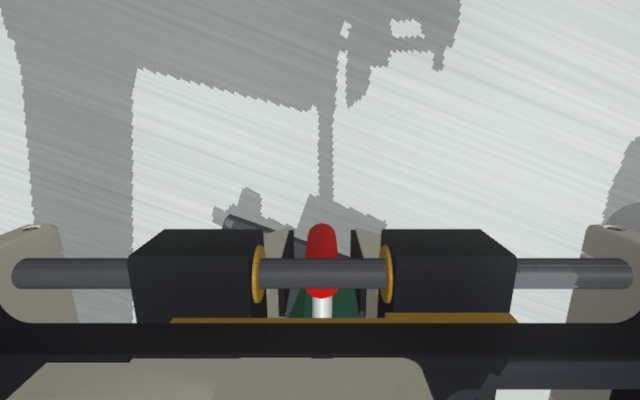

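Request:
carry_out:
  moves: [0,-0.011,0,0,0,-0.083,0.25,-0.001,-0.022,0,0,0,-0.167,0.25,-0.002,-0.033,0,0,0,-0.25,0.25,-0.004,-0.043,0,0,0,-0.333,0.25,-0.006,-0.054,0,0,0,-0.417,0.25,-0.0085,-0.065,0,0,0,-0.5,0.25,-0.0115,-0.075,0,0,0,-0.583,0.25,-0.015,-0.0855,0,0,0,-0.667,0.25]

```text
time: 21.05
tool_pos: [625.8, 175.2, 127.2]
tcp_rot: [3.139, -0.003, 0.705]
contact_force: [3.2, -3.5, -1.6]
grip_width: 22.9
```

```bash
cat > lv.py <<'E'
from h import *
import sys
P=np.array([548.1,111.]);o=get_obs();r=o['tool_pos'][:2]-P;th=np.degrees(np.arctan2(r[1],r[0]))
t=np.array([-r[1],r[0]])/np.linalg.norm(r);F=o['contact_force'][:2]
print('R',np.linalg.norm(r).round(2),'th',th.round(2),'yaw',np.degrees(o['tcp_rot'][2]).round(2),'Ftan',(F@t).round(1),'Frad',(F@r/np.linalg.norm(r)).round(1))
for dth in map(float,sys.argv[1:]):
    a=np.radians(th+dth);plan([*(P+100*np.array([np.cos(a),np.sin(a)])),125],yaw=th+dth)
E
python3 lv.py 10 20
python3 - <<'E'
from h import *
t=capture('wrist');cv2.imwrite('pics/w13.png',t[:,:,::-1])
E
```

```text
R 100.77 th 39.55 yaw 40.41 Ftan -4.8 Frad 0.2
t 21.05 pos [625.8 175.2 127.2] rpy [179.87  -0.19  40.41] F [ 3.2 -3.5 -1.6] M [-0.53 -0.35  0.04] w 22.9
shift [-0.0051 -0.0435  0.0053] turn [ 0.0048 -0.006  -0.3047]
t 21.05 pos [625.8 175.2 127.2] rpy [179.87  -0.19  40.41] F [ 3.2 -3.5 -1.6] M [-0.53 -0.35  0.04] w 22.9
shift [-0.0157 -0.0858  0.0052] turn [ 0.0054 -0.0056 -0.638 ]
```

View pics/w13.png

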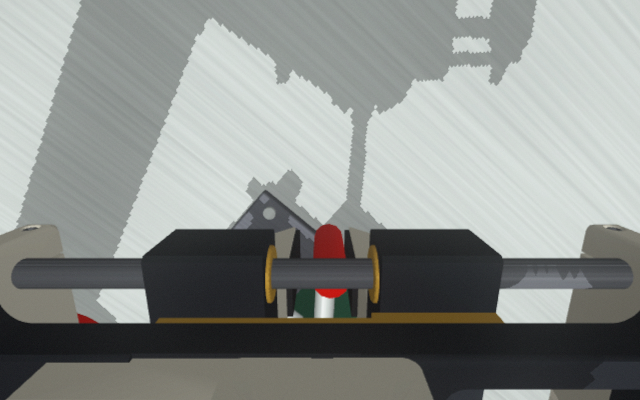

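Request:
carry_out:
  moves: [0,-0.011,0.002,0,0,-0.07,0.25,-0.002,-0.022,0.005,0,0,-0.15,0.25,-0.003,-0.033,0.005,0,0,-0.23,0.25,-0.005,-0.043,0.005,0,0,-0.305,0.25,-0.007,-0.054,0.005,0,0,-0.39,0.25,-0.0095,-0.065,0.005,0,0,-0.47,0.25,-0.0125,-0.075,0.005,0,0,-0.55,0.25,-0.0157,-0.0858,0.005,0,0,-0.638,0.25]

```text
time: 21.9
tool_pos: [599.9, 197.6, 126.7]
tcp_rot: [3.135, -0.005, 1.043]
contact_force: [3.5, -1.6, 0.5]
grip_width: 23.0
```

```bash
python3 lv.py 20
```

```text
R 100.91 th 59.1 yaw 59.75 Ftan -3.8 Frad 0.4
t 21.9 pos [599.9 197.6 126.7] rpy [179.62  -0.29  59.75] F [ 3.5 -1.6  0.5] M [-0.43 -0.46  0.06] w 23.0
shift [-0.0164 -0.0857  0.0036] turn [ 0.0143 -0.0074 -0.6453]
```

Request:
carry_out:
  moves: [0,-0.011,0.002,0.005,-0.003,-0.07,0.25,-0.002,-0.022,0.004,0.01,-0.005,-0.15,0.25,-0.003,-0.033,0.004,0.01,-0.005,-0.23,0.25,-0.005,-0.043,0.004,0.01,-0.005,-0.31,0.25,-0.007,-0.054,0.004,0.01,-0.005,-0.395,0.25,-0.0095,-0.065,0.004,0.01,-0.005,-0.475,0.25,-0.0125,-0.075,0.004,0.01,-0.005,-0.555,0.25,-0.0163,-0.0858,0.004,0.01,-0.005,-0.645,0.25]

```text
time: 22.7
tool_pos: [569.2, 209.6, 126.9]
tcp_rot: [3.133, -0.003, 1.381]
contact_force: [4.2, 1.3, 1.6]
grip_width: 23.1
```

```bash
python3 lv.py 10
```

```text
R 100.87 th 77.94 yaw 79.14 Ftan -3.8 Frad 2.1
t 22.7 pos [569.2 209.6 126.9] rpy [179.52  -0.2   79.14] F [4.2 1.3 1.6] M [-0.01 -0.6   0.04] w 23.1
shift [-0.0051 -0.0436  0.0044] turn [ 0.0165 -0.0054 -0.2934]
```

Request:
carry_out:
  moves: [0,-0.009,0.002,0.005,0,-0.05,0.25,-0.001,-0.017,0.004,0.01,-0.005,-0.1,0.25,-0.002,-0.025,0.004,0.015,-0.005,-0.16,0.25,-0.003,-0.033,0.004,0.015,-0.005,-0.22,0.25,-0.005,-0.041,0.004,0.015,-0.005,-0.28,0.25,-0.006,-0.048,0.004,0.015,-0.005,-0.33,0.25,-0.008,-0.055,0.004,0.015,-0.005,-0.38,0.25,-0.009,-0.061,0.004,0.015,-0.005,-0.42,0.25]

```text
time: 23.5
tool_pos: [544.5, 210.9, 125.3]
tcp_rot: [3.14, -0.0, 1.603]
contact_force: [2.3, 1.5, 2.6]
grip_width: 23.0
```

```bash
python3 lv.py 6
```

```text
R 99.93 th 92.05 yaw 91.84 Ftan -2.3 Frad 1.4
t 23.5 pos [544.5 210.9 125.3] rpy [179.91  -0.    91.84] F [2.3 1.5 2.6] M [ 0.15 -0.62 -0.02] w 23.0
shift [-0.0013 -0.0261  0.0007] turn [ 0.0029  0.     -0.2069]
```

Creep the last part: 6° in small steps.

Request:
carry_out:
  moves: [0,-0.005,0,0,0,-0.03,0.25,0,-0.009,0,0,0,-0.06,0.25,0,-0.012,0,0,0,-0.09,0.25,0,-0.015,0,0,0,-0.12,0.25,0,-0.018,0,0,0,-0.15,0.25,-0.001,-0.02,0,0,0,-0.17,0.25,-0.001,-0.022,0,0,0,-0.19,0.25,-0.001,-0.024,0,0,0,-0.2,0.25]

```text
time: 24.3
tool_pos: [534.9, 210.0, 125.3]
tcp_rot: [3.14, 0.0, 1.708]
contact_force: [3.5, -0.8, 2.0]
grip_width: 23.0
```

```bash
python3 lv.py 3; python3 - <<'E'
from h import *
t=capture('wrist');cv2.imwrite('pics/w14.png',t[:,:,::-1])
E
```

```text
R 99.91 th 97.59 yaw 97.87 Ftan -3.3 Frad -1.3
t 24.3 pos [534.9 210.  125.3] rpy [1.7992e+02 2.0000e-02 9.7870e+01] F [ 3.5 -0.8  2. ] M [-0.17 -0.62 -0.01] w 23.0
shift [-0.0001 -0.0131  0.0007] turn [ 0.0028  0.0006 -0.0904]
```

View pics/w14.png

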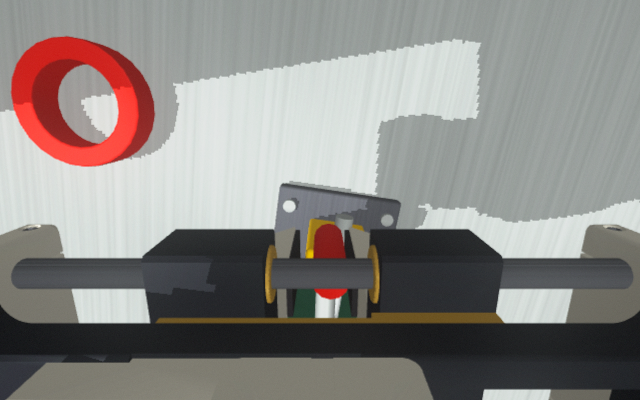

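Request:
carry_out:
  moves: [0,-0.002,0,0,0,-0.01,0.25,0,-0.003,0,0,0,-0.02,0.25,0,-0.004,0,0,0,-0.03,0.25,0,-0.005,0,0,0,-0.04,0.25,0,-0.006,0,0,0,-0.04,0.25,0,-0.007,0,0,0,-0.04,0.25,0,-0.008,0,0,0,-0.04,0.25,0,-0.009,0,0,0,-0.04,0.25]

```text
time: 25.15
tool_pos: [533.1, 209.7, 125.4]
tcp_rot: [3.136, 0.0, 1.729]
contact_force: [11.9, 1.0, -2.1]
grip_width: 22.8
```

```bash
python3 lv.py 3
```

```text
R 99.81 th 98.67 yaw 99.08 Ftan -11.9 Frad -0.8
t 25.15 pos [533.1 209.7 125.4] rpy [1.7968e+02 2.0000e-02 9.9080e+01] F [11.9  1.  -2.1] M [ 0.05 -1.72 -0.02] w 22.8
shift [ 0.0002 -0.0131  0.0008] turn [ 0.0105  0.0008 -0.0863]
```

Request:
carry_out:
  moves: [0,-0.002,0,0,0,0,0.25,0,-0.003,0,0,0,0,0.25,0,-0.004,0,0,0,0,0.25,0,-0.005,0,0,0,0,0.25,0,-0.006,0,0,0,0,0.25,0,-0.006,0,0,0,0,0.25,0,-0.006,0,0,0,0,0.25,0,-0.006,0,0,0,0,0.25]

```text
time: 25.95
tool_pos: [533.0, 209.7, 125.4]
tcp_rot: [3.131, -0.0, 1.729]
contact_force: [12.8, 2.5, -4.3]
grip_width: 23.0
```

```bash
python3 lv.py 3
```

```text
R 99.81 th 98.68 yaw 99.07 Ftan -13.0 Frad 0.5
t 25.95 pos [533.  209.7 125.4] rpy [ 1.7938e+02 -1.0000e-02  9.9070e+01] F [12.8  2.5 -4.3] M [ 0.12 -1.83  0.06] w 23.0
shift [ 0.0002 -0.0131  0.0007] turn [ 0.0207  0.0003 -0.0867]
```

Request:
carry_out:
  moves: [0,0,0,0,0,0,0.25,0,0.004,0,0,0,0,0.35,0,0.008,0,0,0,0,0.45,0,0.008,0,0.01,0,0,0.45,0,0.008,-0.05,0.02,0,0,0.45,0,0.008,-0.13,0.02,0,0,0.45,0,0.008,-0.2,0.02,0,0,0.45,0,0.008,-0.25,0.02,0,0,0.45]

```text
time: 26.75
tool_pos: [535.0, 210.1, 227.2]
tcp_rot: [3.141, -0.0, 1.729]
contact_force: [0.1, 0.4, -0.2]
grip_width: 41.2
```

```bash
python3 lv.py; python3 - <<'E'
from h import *
plan([547,10,260],yaw=90)
E
```

```text
R 99.93 th 97.52 yaw 99.08 Ftan -0.2 Frad 0.3
t 26.75 pos [535.  210.1 227.2] rpy [ 1.7995e+02 -1.0000e-02  9.9080e+01] F [ 0.1  0.4 -0.2] M [-0.08  0.01 -0.03] w 41.2
shift [-0.4986 -0.0493 -0.0823] turn [ 0.0015 -0.0006  0.3028]
```

Back off to a viewpoint for verification.

Request:
carry_out:
  moves: [-0.05,-0.005,-0.03,0,0,0.05,0.45,-0.13,-0.013,-0.06,0,0,0.1,0.45,-0.22,-0.02,-0.08,0,0,0.2,0.45,-0.3,-0.03,-0.08,0,0,0.3,0.45,-0.36,-0.037,-0.08,0,0,0.3,0.45,-0.4,-0.04,-0.08,0,0,0.3,0.45,-0.41,-0.04,-0.08,0,0,0.3,0.45,-0.41,-0.04,-0.08,0,0,0.3,0.45]

```text
time: 27.55
tool_pos: [545.0, 45.7, 258.9]
tcp_rot: [3.141, -0.001, 1.572]
contact_force: [-0.2, -0.3, -0.9]
grip_width: 41.3
```

```bash
python3 st.py; python3 - <<'E'
from h import *
import pickle
c=get_calibration('wrist');pickle.dump(c,open('w15.pkl','wb'));t=capture('wrist');cv2.imwrite('pics/w15.png',t[:,:,::-1])
cv2.imwrite('pics/w15z.png',cv2.resize(t[0:240,220:460,::-1],None,fx=2.5,fy=2.5,interpolation=cv2.INTER_CUBIC))
t=capture('side');cv2.imwrite('pics/s15.png',t[:,:,::-1])
t=capture('top');cv2.imwrite('pics/t15.png',t[:,:,::-1])
E
```

```text
t 27.55 pos [545.02  45.68 258.91] rpy [ 1.7999e+02 -4.0000e-02  9.0050e+01] F [-0.2 -0.3 -0.9] M [-0.06  0.08 -0.03] w 41.3
```

View pics/w15z.png

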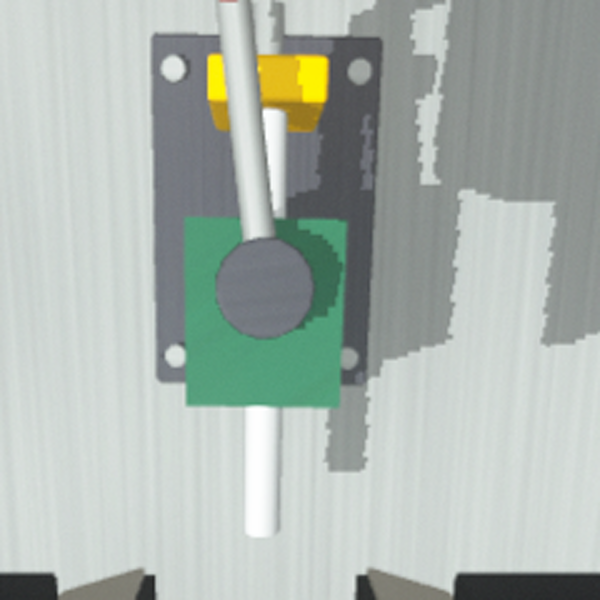

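View pics/s15.png

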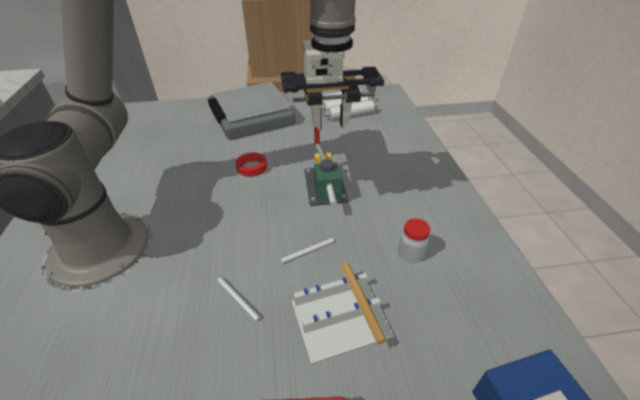

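```bash
python3 - <<'E'
from h import *
import pickle
np.set_printoptions(precision=2,suppress=True)
c=pickle.load(open('w15.pkl','rb'))
Z=lambda u,v:(220+(u+.5)/2.5-.5,(v+.5)/2.5-.5)
hub=onz(c,*Z(264.5,288),101)
for p in [(231,15),(237,60),(245,130),(252,180)]:
    q=onz(c,*Z(*p),98)-hub;print(np.degrees(np.arctan2(q[1],q[0])), np.hypot(*q[:2]))
print('closed expect',np.degrees(1.70)-.75)
print('face',onz(c,*Z(290,101),76),'bar',onz(c,*Z(275,109),67),'rear',onz(c,*Z(262,534),60),'mouth',onz(c,*Z(262,406),84))
E
```

```text
97.3994996124025 88.71244519789876
97.27389215541288 75.01230924451696
97.42714329835265 53.04739944567746
96.9652944520765 36.747249680974654
closed expect 96.65282517223994
face [558.81 177.21  76.  ] bar [553.56 176.18  67.  ] rear [549.21   6.24  60.  ] mouth [548.83  66.3   84.  ]
```

```bash
python3 - <<'E'
from h import *
import pickle
np.set_printoptions(precision=2,suppress=True)
def e(a,i0):
    g=np.abs(np.diff(a.astype(float)));k=g.argmax();s=slice(max(k-1,0),k+2);return i0+(np.arange(len(g))[s]*g[s]).sum()/g[s].sum()+.5
for n in('w10','w15'):
    c=pickle.load(open(n+'.pkl','rb'));im=cv2.imread(f'pics/{n}.png').astype(int)
    R=[]
    ub=322 if n=='w10' else 324
    us=range(ub-3,ub+4)
    rr=np.median([e(im[205:225,u,1],205) for u in us]);
    m=np.median([e((im[...,1]-im[...,2])[150:172,u],150) for u in (range(293,310) if n=='w10' else range(300,315))])
    uf=322 if n=='w10' else 331
    ff=np.median([e(im[26 if n=='w10' else 40:34 if n=='w10' else 50,u,0],26 if n=='w10' else 40) for u in range(uf-3,uf+3)])
    uy=305 if n=='w10' else 345
    yf=np.median([e(im[19 if n=='w10' else 36:33 if n=='w10' else 46,u,2],19 if n=='w10' else 36) for u in range(uy-3,uy+3)])
    print(n,rr,m,ff,yf)
    r=onz(c,ub,rr,60)[1];mm=onz(c,ub,m,84)[1]
    print(' rear',r,'mouth',mm,'outside',mm-r,'front z68,z62',onz(c,uf,ff,68)[1],onz(c,uf,ff,64)[1],'face',onz(c,uy,yf,76)[1])
E
```

```text
w10 216.77027027027026 159.6044776119403 27.716582257461912 24.31366637955785
 rear 5.075045992834944 mouth 66.36539640291528 outside 61.290350410080336 front z68,z62 176.39727466992764 177.2938449958334 face 177.16070041164528
w15 214.36111111111111 161.8846153846154 43.045078618298874 40.523143015521065
 rear 5.019414470858436 mouth 66.50767513860507 outside 61.48826066774663 front z68,z62 176.21985892756527 176.96302482811075 face 176.8649736892614
```

```bash
python3 - <<'E'
from h import *
im=cv2.imread('pics/w15.png');cv2.imwrite('pics/w15y.png',cv2.resize(im[10:70,290:370],None,fx=9,fy=9,interpolation=cv2.INTER_NEAREST))
E
```

```text
(no output)
```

View pics/w15y.png

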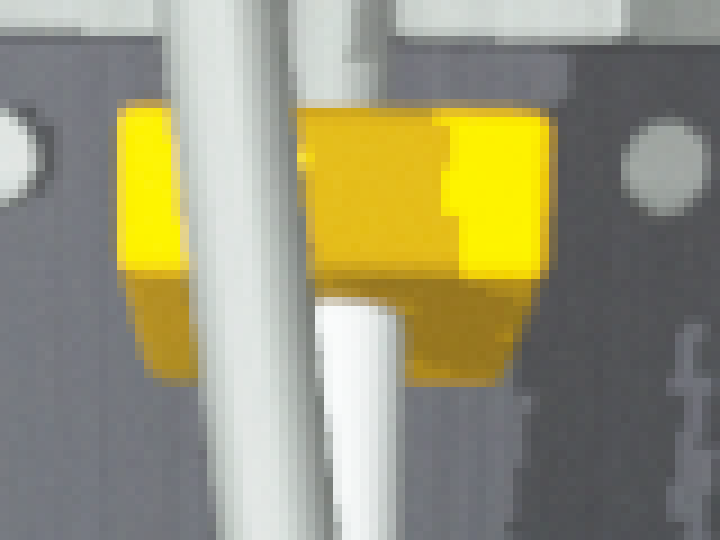

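```bash
python3 -c "
from plant import *
print(close_job(), get_obs()['time'])"
```

```text
the job is handed in; nothing more can be done
the job is handed in; nothing more can be done
```

I fed the round bar through the collet onto the depth stop, swung the lever to its end of travel, let go, and handed the job in at about 28 s.

- **Bar seating:** I pushed until the bar stopped solidly. The reading rose from about 11 N (mostly drag) to 27 N with only 0.1 mm of movement, at the depth I had predicted. After release, no brass shows between the bar and the yellow plate.
- **After locking:** The bar end measures level with the plate face if I take the visible edge at about 64 mm height. Taken at 68 mm, it reads about 0.7 mm short, which is within pixel error plus any edge rounding. Locking did not move the bar: the rear end measured the same to within 0.1 mm before and after.
- **Lever:** I pushed it with one finger of the open gripper, without pinching. It took about 4 N along the way, then held firm at 12–13 N with no further movement. The arm measured 97.3° in the picture, against 96.7° expected for fully closed.
- **Other objects:** In the last side picture the hex bar is still in the rack, and the jar and tape roll look unmoved; I did not measure their positions. The robot was clear of everything.
- **Disagreements between checks:** The length of bar left outside measured 60–61.5 mm, against 59 mm expected from the plate position. The wrist and top cameras also differed by about 1–2 mm.

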